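Press a drill bush flush with the lever press

TASK

Finish the nylon drill block whose one steel bush still stands proud: set it flat in the nest of the lever press with the proud bush under the press foot's landing spot (the end away from the toggle clamp), and swing the toggle clamp down past its centre until it locks on the block. Then swing the press lever all the way down to its stop so that the bush goes in flush, and let the lever return fully up while the clamp still holds the block. Last, swing the clamp fully open again and leave the block lying free in the nest for gauging, without disturbing the finished block or anything else on the desk.

Things in the scene. Friction and masses are not known exactly. Their poses are not given: they have to be found in the camera images.
- block: nylon drill block to finish, loose, 34 (x) x 48 (y) x 22 (z) mm, origin under its centre, z up. Two holes at y = +12 and -12 mm: a steel bush stands proud in the +y one, the -y one holds a flush bush. Grasp it across its 34 mm width, clear of the bush
- bush (a joint): how far the proud bush has been pressed in, m: about 0 to 0.001 at the start (8 to 7 mm proud of the block's top), 0.008 = flush. It is a tight fit, about 14 N to move
- bush_top (a point): centre of the top face of the proud bush (14 mm diameter); 30 mm above the block's underside at the start
- press: lever press fixed to the desk, origin on the desk under the nest. Its +x points to the lever's yoke (leftwards seen from the robot), -y (away from the robot) to the toggle clamp; the lever's handle also sticks out to -y. Grey base plate, top 14 mm up: x -57 to 173, y -110 to 40 mm. Yoke x 105 to 160, y -5 to 30, 79 mm high; stop screw at x 84, y 12, 53 mm high
- nest (a point): centre of the nest floor, 14 mm above the desk, axes as the press. The block lies here with its long axis along the press's y, proud bush towards +y. Aluminium rails 8 mm high hold its y ends and corners with 2.2 mm play each side, open for 32 mm in the middle of its long sides for the fingers
- foot_spot (a point): where the press foot (18 mm diameter) lands: 12 mm to +y of the nest's centre, at the height of a seated block's top (36 mm above the desk)
- lever (a joint): press lever, rad: 0 = up at rest (leaning 10 degrees back past upright), 1.75 = down level on its stop. A spring brings it back up: the grip needs 2 N at the top to about 16 N when the bush moves; a damper slows its return
- lever_grip (a point): middle of the lever's round black handle (70 mm long, 19 mm diameter), which sticks out along the press's -y from the lever's end; the lever bar (y = +12 mm) ends 44 mm beside this point. 180 mm from the pivot; swings in the press's x-z plane at y = -38 mm from x = +162 mm, 239 mm above the desk, over to x = -50 mm, 62 mm above the desk. Spins in the pads if pinched across x
- lever_pivot (a point): centre of the lever's pivot, whose axis is the press's y
- clamp (a joint): toggle clamp handle, rad: 0 = open (handle and clamp arm nearly upright), 1.40 = shut and locked (handle nearly level, 0.2 rad up, pointing to the press's -y, the arm pressing its rubber tip on the block's -y hole). Dead centre is at 1.28. The arm follows the handle; friction keeps it where it is left.
- clamp_grip (a point): point on the axis of the clamp's round black handle (58 mm long, thickest at this point, 18 mm; 24 mm of it lies beyond), 60 mm from the handle's pivot. Swings in the press's y-z plane; may be pinched across x or pushed down from above. Open it is about 96 mm above the desk, shut about 50 mm
- clamp_pivot (a point): pivot of the clamp's handle, whose axis is the press's x, 36 mm above the desk
- done_block: the finished drill block: same nylon block as the task's, 34 x 48 x 22 mm, but both its bushes are flush; leave it. Origin under its centre
- slim_valve: plain grey dispensing valve lying on the desk, 22 x 111 x 22 mm, long along its y, origin near its body's underside centre; leave it
- screw_cup: small clear cup, 35 mm across and 26 mm high; leave it
- screwdriver: small screwdriver with yellow handle, 142 mm long along its y; leave it
- hex_keys: folding set of hex keys, 32 x 95 x 14 mm, long along its y; leave it

How it is judged (in metres and radians):
On the way, in this order (a step that is already met when the one before it is completed fails the run):
1. the block lies flat in the nest, its proud bush at the foot's landing spot (horizontal distance between block and nest below 0.005 m and horizontal distance between bush_top and foot_spot below 0.006 m and z of block in the frame of nest below 0.003 m and angle between block's own z axis and vertical below 0.08 rad and value of joint bush below 0.003 m), for 0.2 s.
2. the toggle clamp is locked past its centre on the block, the bush still proud (all of step 1 and value of joint clamp above 1.32 rad), for 0.2 s.
3. the lever is down at its stop and the bush is flush, the clamp still locked (horizontal distance between block and nest below 0.005 m and horizontal distance between bush_top and foot_spot below 0.006 m and z of block in the frame of nest below 0.003 m and angle between block's own z axis and vertical below 0.08 rad and value of joint clamp above 1.32 rad and value of joint bush above 0.0065 m and value of joint lever above 1.67 rad), for 0.1 s.
4. the lever is back up, the clamp still locked (horizontal distance between block and nest below 0.005 m and horizontal distance between bush_top and foot_spot below 0.006 m and z of block in the frame of nest below 0.003 m and angle between block's own z axis and vertical below 0.08 rad and value of joint clamp above 1.32 rad and value of joint bush above 0.0065 m and value of joint lever below 0.12 rad), for 0.1 s.
At the end, for the whole second after the job is handed in: The block lies at rest, flat in the nest (within 5 mm, its pressed bush within 6 mm of the foot's spot, under 3 mm above the floor), the bush is within 1.5 mm of flush, the lever is up (below 0.12 rad) and still, the clamp is open (below 0.3 rad) (horizontal distance between block and nest below 0.005 m and horizontal distance between bush_top and foot_spot below 0.006 m and z of block in the frame of nest below 0.003 m and angle between block's own z axis and vertical below 0.08 rad and value of joint bush above 0.0065 m and value of joint lever below 0.12 rad and value of joint clamp below 0.3 rad and linear speed of block below 0.02 m/s and velocity of joint lever below 0.1 rad/s); the robot touches nothing.
It fails at once if the finished block or another thing listed to be left alone is shifted by more than 25 mm (distance of any of done_block, slim_valve, screw_cup, screwdriver, hex_keys from where it was at the start of the episode above 0.025 m).
It also fails if it takes over 72 s, if anything falls off the work surface, if the arm or the gripper's body presses on something with over 40 N, if the wrist force passes 120 N, or if a joint passes its speed limit or range.

ROBOT

A 6-joint arm with a two-finger parallel gripper is mounted at the origin on a cart in front of the work surface, level with it; the furniture and walls round the work are solid. World frame = base frame: x ahead of the robot, y to its left, z up, the work surface at z = 0. Lengths are in mm, angles in rad, forces in N, time in s.
With the tool pointing down it reaches from about 250 to 775 mm from the base axis. Payload 4 kg.
Tool frame: the origin (TCP) lies between the finger pads; the fingertips stand 25 mm ahead of it and the grasp point (between the pads) lies 6 mm ahead of it; z points along the fingers, y is the line along which they close (so a half turn about z gives the same grasp; the last joint's range is limited). The gripper opens to 85 mm and grips with 20 to 120 N. Pads are 22 mm wide; open, the fingers measure 114 mm over their backs; the gripper's body (76 mm by 85 mm) begins 54 mm behind the grasp point. The pads swing forward as they close: fully open they stand 13 mm farther back than shut.
Start: joints at [1.074, 0.087, 1.371, -0, 1.684, -0.103], TCP at [211.044, 507.913, 256.341] pointing down, gripper open.
Joint ranges: [-3.1, 3.1], [-0.76, 2.03], [0.27, 2.55], [-1.08, 4.22], [0.17, 2.65], [-2.57, 2.57]. Speed limits (rad/s): [2.79, 2.79, 3.14, 3.14, 3.14, 3.14].

INTERFACE

Orientations are given as a rotation vector (axis times angle).
In Python, from workcell import ctrl gives the robot as it stands. The module is installed in compiled form; this text tells all that it offers.
- The arm moves only by the tool step_arm, never from a script. Its argument "deltas" is a list that holds one entry, the list of rows, each a list of 7 numbers: the finger opening in mm, from 0 to 85.4, then the shift along the tool's x, y, z each as a share of 300 mm, from -1 to 1, then the turn, a rotation vector about the tool's x, y, z each as a share of 45 degrees, from -1 to 1. In form: [[[hand, dx, dy, dz, ax, ay, az], ...]]. A call has 1 to 5 rows; each row shifts and turns the commanded pose from where the row before left it, along the tool's axes as they then stand; what a row does not reach is not made up. A row lasts 1/8 s, in which the tool goes at most 62.5 mm and 10.7 degrees, less where a joint would pass 70% of its speed; a pose out of reach is approached as far as the arm can. A call with a number of a shift or a turn outside -1 to 1 is refused whole. A call with a gripper value outside its range is refused whole. The fingers move at their own pace and stop on an object; "grip_force" is the grip in N (left out, the last holds). Time passes only in rows, so rows that do not move let the fingers close. It gives the time, the measured TCP pose, the force, the opening and the grip force at its end, in the units of the state.
- ctrl.get_state(): the state, without advancing time (a new reading comes with each control period).
- ctrl.grab_frame(name): name is "side" or "top" or "wrist"; returns (picture, depth): 480x640x3 uint8, red, green, blue; 480x640 float32, mm along the optical axis (not along the pixel's ray), 0 where there is no reading.
- ctrl.camera_params(name): a dict with "fx", "fy", "cx", "cy" (pixels), "k1" (the pictures are not rectified: a ray, as slopes to the right and down, at radius r is drawn at 1 + k1 r^2 times it, then the intrinsics apply), "cam_to_world" (4x4, takes a point from camera to world coordinates). Camera axes: x right, y down, z forward; pixel columns grow to the right and rows downward; lengths in mm; the calibration is good to about 2 mm. A picture is of the moment at which its call begins: read the wrist's pose just before it. camera_params takes no time and is no camera call; for the wrist camera it gives the pose at the moment of the call.
- ctrl.hand_in(): hands the job in; it is judged then, once.
The state is a dict: "time": time; "joint_positions": joint angles; "joint_velocities": joint speeds; "joint_efforts": joint torques, N m; "ee_pos": TCP position; "tool_rot": TCP orientation; "ft_force": force on the tool from outside, world axes, zero at the start; "moment": the same for the moment, N m; "gripper_width": opening from 0.0 (shut) to 1.0 (fully open); "grip_force": force on a finger pad.
Only numpy, scipy, OpenCV 4.12 (cv2) and the standard library are available. Lean on these libraries where they do the work, as an engineer would, in place of code of your own. Each camera call takes 0.05 s, during which the arm holds its last target. There are 200 camera calls.

## Working session

There is one attempt and no reset: what is moved stays moved. The work goes in short steps, Python scripts to look and compute and a tool call to move; the robot and the scene stay as the last step left them, time stands still between calls to the robot, and variables do not carry over. Pictures are saved under pics/ and viewed, at most 10 in all, crops included, and the job is handed in when it is done.

Besides the shell and the picture viewer there is one more tool, called in YAML: its name, and indented under it one key for each argument. step_arm: Moves the arm, as the interface text tells. Shift numbers are shares of 300 mm and turn numbers shares of 45 degrees, none past 1 either way. Its arguments: {"type":"object","properties":{"deltas":{"type":"array"},"grip_force":{"type":"number"}},"required":["deltas"]}

```bash
mkdir -p pics; cat > h.py <<'E'
import numpy as np, cv2, json
from workcell import ctrl
from scipy.spatial.transform import Rotation as R
def grab(name):
    p=ctrl.camera_params(name); im,d=ctrl.grab_frame(name)
    return im,d,p
def rays(uv,p):
    uv=np.atleast_2d(np.array(uv,float)); 
    xd=(uv[:,0]-p['cx'])/p['fx']; yd=(uv[:,1]-p['cy'])/p['fy']
    x,y=xd.copy(),yd.copy()
    for _ in range(20):
        s=1+p['k1']*(x*x+y*y); x=xd/s;y=yd/s
    return np.c_[x,y,np.ones_like(x)]
def onplane(uv,p,z):
    T=np.array(p['cam_to_world']); d=rays(uv,p)@T[:3,:3].T; o=T[:3,3]
    return o+d*((z-o[2])/d[:,2])[:,None]
def bydepth(uv,dep,p):
    T=np.array(p['cam_to_world']); uv=np.atleast_2d(uv)
    zz=np.array([dep[int(v),int(u)] for u,v in uv])
    return (rays(uv,p)*zz[:,None])@T[:3,:3].T+T[:3,3]
def cloud(dep,p):
    v,u=np.mgrid[0:480,0:640]; uv=np.c_[u.ravel(),v.ravel()]
    T=np.array(p['cam_to_world'])
    P=(rays(uv,p)*dep.ravel()[:,None])@T[:3,:3].T+T[:3,3]
    P[dep.ravel()==0]=np.nan
    return P.reshape(480,640,3)
def save(n,im): cv2.imwrite(f'pics/{n}.png',im[:,:,::-1])
E
python3 - <<'E'
from h import *
for n in ('top','side'):
    im,d,p=grab(n); save(n+'0',im); np.savez(n+'0.npz',im=im,d=d,p=json.dumps({k:np.array(v).tolist() for k,v in p.items()}))
    print(n,np.round(p['cam_to_world'],3).tolist(),p['fx'],p['k1'])
print(ctrl.get_state())
E
```

```text
top [[-0.02, -0.99, 0.141, 396.469], [-1.0, 0.021, -0.001, 175.787], [-0.002, -0.141, -0.99, 1340.2], [0.0, 0.0, 0.0, 1.0]] 554.5298076992291 -0.11719215417331318
side [[-0.823, -0.388, 0.414, 18.589], [-0.567, 0.547, -0.615, 1013.775], [0.012, -0.742, -0.671, 1070.54], [0.0, 0.0, 0.0, 1.0]] 544.4668200834508 -0.0851149064802603
{'time': 0.1, 'joint_positions': array([ 1.07386615e+00,  8.78830584e-02,  1.37215428e+00,  2.95690241e-05,
        1.68361484e+00, -1.03105595e-01]), 'joint_velocities': array([ 0.00208574, -0.00262807, -0.00232129, -0.0022832 , -0.00080918,
        0.00050734]), 'joint_efforts': array([ 2.03410476e-03, -3.53015220e+01, -3.14218032e+01, -1.76691815e-04,
        7.92119710e-03, -4.97494159e-05]), 'ee_pos': array([210.84654385, 507.52810507, 255.22911233]), 'tool_rot': array([-6.14498243e-01, -3.08025754e+00,  3.07631229e-03]), 'ft_force': array([-0.40768617, -0.2397382 , -0.05279794]), 'moment': array([ 0.03452847,  0.01891424, -0.00726419]), 'grip_force': 0.0, 'gripper_width': 0.9997826409962876}
```

View pics/top0.png

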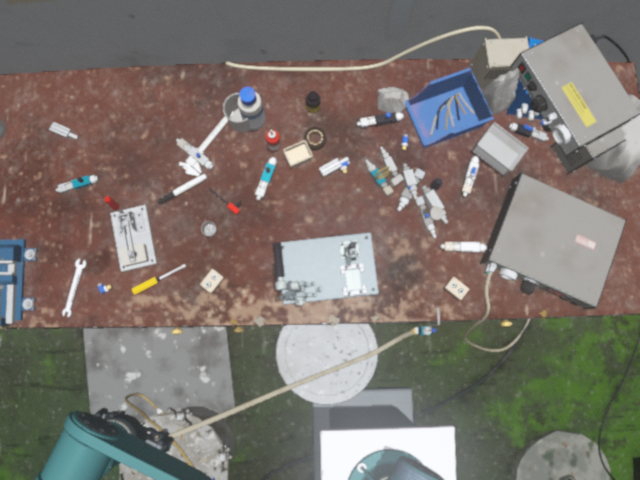

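View pics/side0.png

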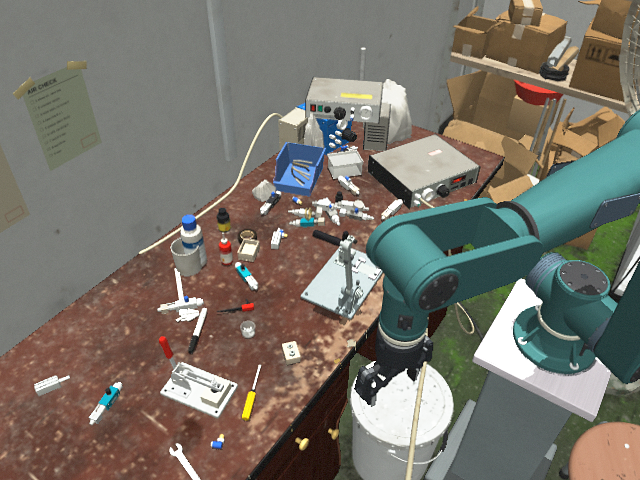

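The top view shows the press plate at px (275–378, 235–305), with the yoke at (297,290), the clamp at (350,250) and the lever handle at (279,258). Two beige blocks lie at (210,281) and (457,288). The side view shows the lever upright at (345,270). I'll zoom in on the blocks and the nest.

```bash
python3 - <<'E'
from h import *
z=np.load('top0.npz'); im=z['im'];d=z['d'];p=json.loads(str(z['p']))
c=lambda a,b,w,h,s:cv2.resize(im[b:b+h,a:a+w],None,fx=s,fy=s,interpolation=cv2.INTER_CUBIC)
A=np.vstack([np.hstack([c(190,262,40,40,7),c(437,268,40,40,7)]),c(265,228,120,80,560/120)[:, :560]])
save('crop1',A[:600])
P=cloud(d,p)
hsv=cv2.cvtColor(im,cv2.COLOR_RGB2HSV)
for nm,(a,b,w,h) in dict(A=(190,262,40,40),B=(437,268,40,40)).items():
    sub=hsv[b:b+h,a:a+w]; m=((sub[...,2]>165)&(sub[...,1]<90)).astype(np.uint8)
    m=cv2.morphologyEx(m,cv2.MORPH_CLOSE,np.ones((5,5)))
    cs,_=cv2.findContours(m,0,2); k=max(cs,key=cv2.contourArea)
    uv=k[:,0,:]+[a,b]; W=onplane(uv,p,22)[:,:2].astype(np.float32)
    print(nm,cv2.minAreaRect(W), np.nanmax(P[b:b+h,a:a+w,2]))
    q=P[b:b+h,a:a+w]; hi=q[...,2]>26; print('  above26',hi.sum(), q[hi].mean(0) if hi.any() else '')
hi=P[228:310,265:390]; print(np.round(hi[::6,::8,2]).astype(int))
E
```

```text
A ((494.3673400878906, 413.5284423828125), (56.64978790283203, 83.95081329345703), 67.89408874511719) 35.724187303553435
  above26 46 [506.14461786 416.4182656   28.97405403]
B ((480.2322692871094, -175.11654663085938), (49.78326416015625, 35.92787170410156), 49.70930480957031) 31.28460419463272
  above26 23 [ 478.96477    -174.29459844   27.30962606]
[[ -3  -2  -1   4   8   3   3  -2  -1   2   4   1   1  -3   0   3]
 [  4   0  -2   2   8  -3   0   1  -5  -1  -1  12  19  19  -2  -3]
 [  2  -1   1  -1  12  17  11  18  14  14  19  17  15  13   0   0]
 [ -1 245 244  14  19  12  11  12  16  14  59 124  16  11   1  -1]
 [ -5   3 249  10  12  13   9  18  20  13  53 106  12  14   0   1]
 [  1  -3 246  18  13  13  15  15  15  16  15 107  16  11  -4   0]
 [ -2  -1 250  20   7  15  12  12  18  15  16  19  26  21   2  -3]
 [ -1   2 250  16  10  12  15  15  12  17  18  16  23  15  -3   2]
 [ -1  -4 247  17  15  16  14  16  15  15  13  11  17  17   1   2]
 [  0   1 251 199 201  73  20  15  15  18  13  15  16  16   0  -1]
 [ -1   1 252 200 197  12  15  40  14  12  19  14   5  10  16  -1]
 [ -3  -1   1  51  80  71  26  13  19  16  20  22  11  10   1   0]
 [  0  -2  -7  15  77  57  12  -1   2  -2  -2   2   0  -4   2  -2]
 [  1   0   3  -6   0  -1   1   3  -1   5  -3  -2   4   2   1  -2]]
```

View pics/crop1.png

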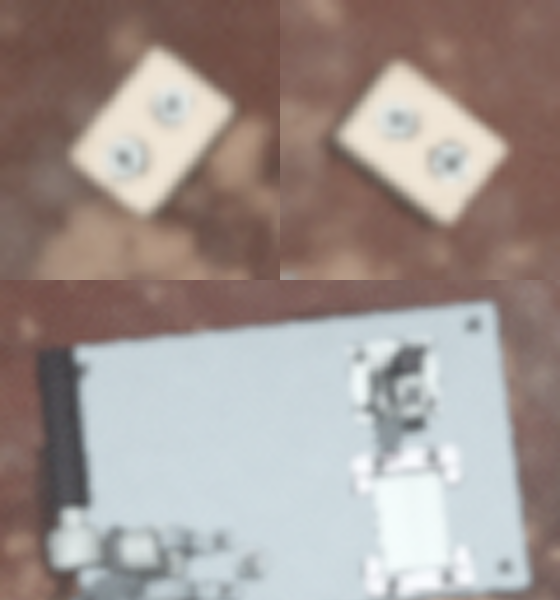

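The crops show block A (left) with bushes at about px (208,284) and (214,277), and block B at (454,285) and (461,291). I can't tell from this which bush is proud. The nest is white-railed at about px (355,278). Next I'll get the press frame from the plate, compare bush heights, and work out the wrist camera offset.

```bash
cat >> h.py <<'E'
def plan(pos,rot=None,yaw=None):
    """needed tool-frame shift (share of 300) and turn (share of 45deg) from the measured pose"""
    s=ctrl.get_state(); R0=R.from_rotvec(s['tool_rot']); 
    if yaw is not None: # tool z down, closing line y axis at world angle yaw(deg)
        c=[]
        for k in (0,180):
            a=np.radians(yaw+k); y=np.array([np.cos(a),np.sin(a),0]); z=np.array([0,0,-1.]); x=np.cross(y,z)
            c.append(R.from_matrix(np.c_[x,y,z]))
        rot=min(c,key=lambda r:(R0.inv()*r).magnitude())
    if rot is None: rot=R0
    d=R0.inv().apply(np.array(pos)-s['ee_pos'])/300
    t=(R0.inv()*rot).as_rotvec()/np.radians(45)
    print('t',round(s['time'],2),'pos',np.round(s['ee_pos'],1),'F',np.round(s['ft_force'],1),'w',round(s['gripper_width']*85.4,1),'gf',round(s['grip_force'],1))
    print('shift',np.round(d,4),'turn',np.round(t,4),'j6',np.round(s['joint_positions'],2))
    # shift in the final tool axes (turn first)
    print('shift after turn',np.round(rot.inv().apply(np.array(pos)-s['ee_pos'])/300,4))
E
python3 - <<'E'
from h import *
z=np.load('top0.npz'); im=z['im'];d=z['d'];p=json.loads(str(z['p']))
hsv=cv2.cvtColor(im,cv2.COLOR_RGB2HSV)
a,b,w,h=268,225,120,88
sub=hsv[b:b+h,a:a+w]
m=((sub[...,0]>80)&(sub[...,0]<125)&(sub[...,2]>130)).astype(np.uint8)
m=cv2.morphologyEx(m,cv2.MORPH_CLOSE,np.ones((7,7)));m=cv2.morphologyEx(m,cv2.MORPH_OPEN,np.ones((3,3)))
k=max(cv2.findContours(m,0,2)[0],key=cv2.contourArea)
W=onplane(k[:,0,:]+[a,b],p,14)[:,:2].astype(np.float32)
r=cv2.minAreaRect(W); print('plate',r); print(cv2.boxPoints(r))
P=cloud(d,p)
pl=P[b:b+h,a:a+w]; print('plate z',np.nanmedian(pl[m>0][:,2]))
for u,v in [(207.9,284.4),(214.5,276.9),(453.7,285),(460.8,290.8)]:
    q=d[int(v)-1:int(v)+3,int(u)-1:int(u)+3]; print(u,v,onplane([[u,v]],p,22)[0], np.nanmean(P[int(v)-1:int(v)+3,int(u)-1:int(u)+3,2]))
for n,c in dict(A=(211.5,281),B=(457,288)).items():
    W=P[int(c[1])-2:int(c[1])+3,int(c[0])-2:int(c[0])+3,2]; print(n,onplane([c],p,22),W.mean())
s=ctrl.get_state();T=np.eye(4);T[:3,:3]=R.from_rotvec(s['tool_rot']).as_matrix();T[:3,3]=s['ee_pos']
print('cam in tool',np.round(np.linalg.inv(T)@ctrl.camera_params('wrist')['cam_to_world'],3))
print(T.round(3))
plan([440,400,230])
E
```

```text
plate ((533.5463256835938, 140.6667022705078), (154.093505859375, 242.248046875), 5.525272846221924)
[[445.19513  253.80954 ]
 [468.51996   12.687014]
 [621.8975    27.523865]
 [598.5727   268.6464  ]]
plate z 15.334248013195293
207.9 284.4 [500.91766828 420.86328502  22.        ] 29.971103508589536
214.5 276.9 [518.61809783 404.99437343  22.        ] 23.238090713199554
453.7 285 [ 487.01178894 -167.5391484    22.        ] 22.823865972582524
460.8 290.8 [ 472.67402726 -184.08750545   22.        ] 22.975393677114923
A [[508.91087477 412.20622469  22.        ]] 23.00389944302903
B [[ 479.61766949 -175.19070279   22.        ]] 22.708553568350343
cam in tool [[-1.00000e-03 -9.64000e-01 -2.66000e-01  6.69120e+01]
 [ 1.00000e+00 -1.00000e-03 -1.00000e-03 -1.59300e+00]
 [ 0.00000e+00 -2.66000e-01  9.64000e-01 -1.16895e+02]
 [ 0.00000e+00  0.00000e+00  0.00000e+00  1.00000e+00]]
[[-9.23000e-01  3.84000e-01 -1.00000e-03  2.10847e+02]
 [ 3.84000e-01  9.23000e-01 -2.00000e-03  5.07528e+02]
 [ 0.00000e+00 -2.00000e-03 -1.00000e+00  2.55229e+02]
 [ 0.00000e+00  0.00000e+00  0.00000e+00  1.00000e+00]]
t 0.1 pos [210.8 507.5 255.2] F [-0.4 -0.2 -0.1] w 85.4 gf 0.0
shift [-0.8429 -0.0377  0.084 ] turn [0. 0. 0.] j6 [ 1.07  0.09  1.37  0.    1.68 -0.1 ]
shift after turn [-0.8429 -0.0377  0.084 ]
```

Block A has the proud bush at about (501,421) with z≈30, and its centre is about (509,412). I'll move above it for a wrist look.

step_arm:
  deltas:
    - [[85,-0.19,0.019,0.05,0,0,0],[85,-0.19,0.019,0.05,0,0,0],[85,-0.19,0.019,0.05,0,0,0],[85,-0.19,0.019,0.05,0,0,0],[85,-0.19,0.019,0.05,0,0,0]]

```text
time: 0.72
ee_pos: [486.6, 424.1, 180.2]
tool_rot: [-0.614, -3.08, 0.001]
ft_force: [0.4, 0.4, 0.3]
gripper_width: 0.995
grip_force: 0.0
```

step_arm:
  deltas:
    - [[85,0,0,0,0,0,-0.18],[85,0,0,0,0,0,-0.18],[85,0,0,0,0,0,-0.18],[85,0,0,0,0,0,0]]

```text
time: 1.23
ee_pos: [485.0, 424.7, 180.5]
tool_rot: [0.045, -3.14, 0.001]
ft_force: [-0.2, 0.4, -0.3]
gripper_width: 0.992
grip_force: 0.0
```

```bash
python3 - <<'E'
from h import *
plan([509,412,150],yaw=47)
im,d,p=grab('wrist'); save('w1',im); np.savez('w1.npz',im=im,d=d,p=json.dumps({k:np.array(v).tolist() for k,v in p.items()}))
hsv=cv2.cvtColor(im,cv2.COLOR_RGB2HSV)
m=((hsv[...,2]>150)&(hsv[...,1]<110)).astype(np.uint8); m=cv2.morphologyEx(m,cv2.MORPH_OPEN,np.ones((5,5)))
for k in sorted(cv2.findContours(m,0,2)[0],key=cv2.contourArea)[-3:]:
    W=onplane(k[:,0,:],p,22)[:,:2].astype(np.float32); print(cv2.boundingRect(k),cv2.minAreaRect(W))
E
```

```text
t 1.23 pos [485.  424.7 180.5] F [-0.2  0.4 -0.3] w 84.8 gf 0.0
shift [-0.0789 -0.0444  0.1017] turn [-0.0014 -0.001   0.9919] j6 [ 0.63  0.32  1.24  0.    1.58 -0.97]
shift after turn [-0.0873  0.0237  0.1017]
(340, 51, 154, 80) ((375.1758117675781, 495.22955322265625), (115.94622039794922, 50.96836853027344), 88.68557739257812)
(0, 231, 127, 125) ((543.5611572265625, 198.19064331054688), (107.4623794555664, 112.77447509765625), 5.122647762298584)
(0, 2, 256, 231) ((396.7914123535156, 282.6814880371094), (193.30870056152344, 160.8853302001953), 82.27198028564453)
```

View pics/w1.png

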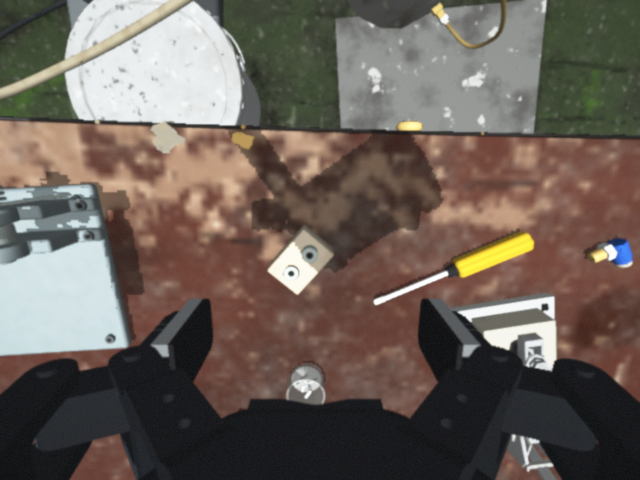

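The wrist view shows the block at about px (300,262), with the proud bush at (310,253) on the robot/left side and the flush bush at (291,271). I'll measure it by depth and contour.

```bash
python3 - <<'E'
from h import *
z=np.load('w1.npz'); im=z['im'];d=z['d'];p=json.loads(str(z['p']))
P=cloud(d,p); a,b,w,h=245,205,115,110
q=P[b:b+h,a:a+w]; Z=q[...,2]
print('desk z',np.nanmedian(Z))
m=((Z>14)&(Z<27)).astype(np.uint8); m=cv2.morphologyEx(m,cv2.MORPH_CLOSE,np.ones((9,9))); m=cv2.morphologyEx(m,cv2.MORPH_OPEN,np.ones((5,5)))
k=max(cv2.findContours(m,0,2)[0],key=cv2.contourArea)
W=onplane(k[:,0,:]+[a,b],p,22)[:,:2].astype(np.float32); print(cv2.minAreaRect(W)); print(cv2.boxPoints(cv2.minAreaRect(W)))
print('medians',np.nanmedian(q[m>0][:,2]))
hi=(Z>27)&(Z<40); print('bush',hi.sum(),np.nanmedian(q[hi],axis=0))
# colour: saturation/hue of block
hsv=cv2.cvtColor(im,cv2.COLOR_RGB2HSV)[b:b+h,a:a+w]
g=cv2.cvtColor(im,cv2.COLOR_RGB2GRAY)
print('flush bush',onplane([[291,271]],p,22),'proud',onplane([[310,253]],p,30))
cv2.imwrite('m.png',m*255)
E
```

```text
desk z -0.29724476511873377
((507.8079528808594, 411.365478515625), (34.41770553588867, 48.992740631103516), 50.5900764465332)
[[477.95618 413.6214 ]
 [515.80914 382.51764]
 [537.6597  409.10956]
 [499.80676 440.21332]]
medians 21.453268338507257
bush 213 [499.55107179 418.44593959  29.6290697 ]
flush bush [[516.28949221 403.37814771  22.        ]] proud [[497.63753466 419.07214775  30.        ]]
```

step_arm:
  deltas:
    - [[85,0,0,0,0,0,0.228],[85,0,0,0,0,0,0.228],[85,0,0,0,0,0,0.228],[85,0,0,0,0,0,0.228],[85,0,0,0,0,0,0]]

```text
time: 1.9
ee_pos: [485.0, 424.9, 181.1]
tool_rot: [-1.055, -2.959, 0.0]
ft_force: [0.3, 0.8, -0.1]
gripper_width: 0.993
grip_force: 0.0
```

```bash
python3 -c "
from h import *
plan([507.6,411.3,29],yaw=50.6)"
```

```text
t 1.9 pos [485.  424.9 181.1] F [ 0.3  0.8 -0.1] w 84.8 gf 0.0
shift [-0.0871  0.0129  0.507 ] turn [-0.0005 -0.0001  0.003 ] j6 [ 0.63  0.32  1.24  0.    1.58 -0.25]
shift after turn [-0.087   0.0129  0.507 ]
```

step_arm:
  deltas:
    - [[85,-0.0435,0.0065,0.12,0,0,0],[85,-0.0435,0.0065,0.13,0,0,0],[85,0,0,0.13,0,0,0],[85,0,0,0.08,0,0,0],[85,0,0,0,0,0,0]]

```text
time: 2.52
ee_pos: [506.1, 410.2, 40.2]
tool_rot: [-1.053, -2.956, 0.008]
ft_force: [0.2, 0.5, -0.2]
gripper_width: 0.996
grip_force: 0.0
```

```bash
python3 -c "
from h import *
plan([507.6,411.3,29],yaw=50.6)"
```

```text
t 2.52 pos [506.1 410.2  40.2] F [ 0.2  0.5 -0.2] w 85.0 gf 0.0
shift [-0.0015  0.0063  0.0371] turn [-0.0078 -0.0024  0.004 ] j6 [ 0.59  0.44  1.38  0.    1.33 -0.29]
shift after turn [-0.0015  0.0061  0.0372]
```

step_arm:
  deltas:
    - [[85,0,0.005,0.027,0,0,0],[85,0,0,0,0,0,0],[30,0,0,0,0,0,0],[30,0,0,0,0,0,0],[30,0,0,0,0,0,0]]
  grip_force: 40

```text
time: 3.15
ee_pos: [509.1, 412.7, 36.0]
tool_rot: [1.056, 2.958, 0.002]
ft_force: [-1.3, -0.8, 1.6]
gripper_width: 0.382
grip_force: 40.1
```

step_arm:
  deltas:
    - [[30,0,0,0,0,0,0],[30,0,0,0,0,0,0],[30,0,0,0,0,0,0]]

```text
time: 3.52
ee_pos: [509.2, 412.8, 36.0]
tool_rot: [1.056, 2.958, 0.002]
ft_force: [-0.7, 1.0, 3.5]
gripper_width: 0.383
grip_force: 40.5
```

```bash
python3 -c "
from h import *
plan([507.6,411.3,29],yaw=50.6)"
```

```text
t 3.52 pos [509.2 412.8  36. ] F [-0.7  1.   3.5] w 32.7 gf 40.5
shift [ 0.0008 -0.0073  0.0232] turn [0.0018 0.0004 0.0022] j6 [ 0.59  0.45  1.38  0.    1.32 -0.29]
shift after turn [ 0.0008 -0.0072  0.0233]
```

step_arm:
  deltas:
    - [[30,0,0,-0.06,0,0,0],[30,0,0,-0.1,0,0,-0.2],[30,0,0,-0.1,0,0,-0.2],[30,0,0,-0.1,0,0,-0.2],[30,0,0,-0.04,0,0,-0.2]]

```text
time: 4.15
ee_pos: [509.4, 413.0, 158.7]
tool_rot: [0.082, 3.137, 0.004]
ft_force: [0.1, 0.3, -0.8]
gripper_width: 0.385
grip_force: 40.0
```

step_arm:
  deltas:
    - [[30,0.06,-0.05,0,0,0,-0.2],[30,0.15,-0.08,0,0,0,0],[30,0.15,-0.12,0,0,0,0],[30,0.1,-0.16,0,0,0,0],[30,0,-0.18,0,0,0,0]]

```text
time: 4.78
ee_pos: [384.3, 224.4, 155.5]
tool_rot: [0.161, -3.137, -0.0]
ft_force: [0.3, 0.2, -1.1]
gripper_width: 0.386
grip_force: 40.0
```

```bash
python3 -c "
from h import *
plan([400,74,160],yaw=95.5)"
```

```text
t 4.78 pos [384.3 224.4 155.5] F [ 0.3  0.2 -1.1] w 33.0 gf 40.0
shift [-0.0007 -0.5042 -0.015 ] turn [ 0.0001 -0.0003  0.0084] j6 [ 0.4  -0.11  1.76  0.    1.48 -1.27]
shift after turn [-0.004  -0.5042 -0.015 ]
```

step_arm:
  deltas:
    - [[30,0,-0.15,0,0,0,0],[30,0,-0.18,-0.04,0,0,0],[30,-0.1,-0.17,-0.07,0,0,0],[30,-0.17,0,-0.07,0,0,0],[30,-0.17,0,-0.07,0,0,0]]

```text
time: 5.4
ee_pos: [533.8, 88.4, 231.7]
tool_rot: [-0.152, 3.137, 0.0]
ft_force: [-0.2, 0.4, -0.8]
gripper_width: 0.383
grip_force: 40.2
```

step_arm:
  deltas:
    - [[30,-0.07,0.03,0,0,0,0],[30,0,0,0,0,0,0]]

```text
time: 5.65
ee_pos: [553.4, 100.8, 229.9]
tool_rot: [0.157, -3.137, -0.0]
ft_force: [-0.3, 0.1, -1.9]
gripper_width: 0.384
grip_force: 40.2
```

```bash
python3 - <<'E'
from h import *
plan([540,74,230],yaw=95.5)
im,d,p=grab('wrist'); save('w2',im); np.savez('w2.npz',im=im,d=d,p=json.dumps({k:np.array(v).tolist() for k,v in p.items()}))
E
```

```text
t 5.65 pos [553.4 100.8 229.9] F [-0.3  0.1 -1.9] w 32.8 gf 40.2
shift [ 0.0532 -0.0844 -0.0002] turn [ 0.0002 -0.0013  0.0048] j6 [ 0.08  0.12  1.38  0.    1.64 -1.59]
shift after turn [ 0.0529 -0.0846 -0.0002]
```

View pics/w2.png

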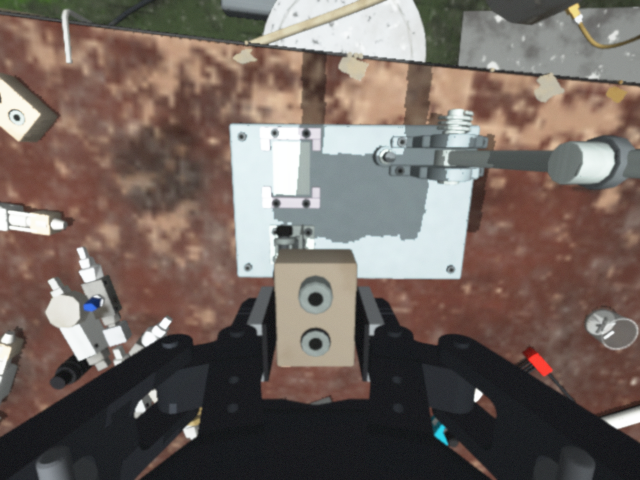

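The wrist view shows the plate corners at about (231,126), (238,278), (462,278), with the nest rail screws at (276,133), (305,132), (276,203), (306,202). The held block's top shows the proud bush (316,293) on the robot side, so the orientation is right. Next I'll compute the nest pose.

```bash
python3 - <<'E'
from h import *
z=np.load('w2.npz'); im=z['im'];d=z['d'];p=json.loads(str(z['p']))
g=cv2.cvtColor(im,cv2.COLOR_RGB2GRAY).astype(float)
def dark(u,v,r=5):
    s=g[v-r:v+r+1,u-r:u+r+1]; w=np.clip(np.percentile(s,60)-30-s,0,None); yy,xx=np.mgrid[-r:r+1,-r:r+1]
    return u+(w*xx).sum()/w.sum(), v+(w*yy).sum()/w.sum()
S=[dark(*q) for q in [(276,133),(305,132),(276,203),(306,202)]]
W=onplane(S,p,22)[:,:2]; print(np.round(S,1).tolist(),W.round(1).tolist(),'mean',W.mean(0))
v=(W[0]+W[1]-W[2]-W[3]); print('press y dir',np.degrees(np.arctan2(v[1],v[0])),np.linalg.norm(v)/2)
C=[dark(*q) for q in [(242,136),(247,268),(450,269)]]
Wc=onplane(C,p,14)[:,:2]; print('plate screws',np.round(C,1).tolist(),Wc.round(1).tolist())
v=Wc[0]-Wc[1]; print('y dir',np.degrees(np.arctan2(v[1],v[0])),np.linalg.norm(v)); v=Wc[2]-Wc[1]; print('x dir',np.degrees(np.arctan2(v[1],v[0])),np.linalg.norm(v))
hsv=cv2.cvtColor(im,cv2.COLOR_RGB2HSV); a,b,w,h=225,115,262,170
# plate edges: right edge / bottom edge / top edge by colour
sub=im[b:b+h,a:a+w].astype(int); m=((sub[...,2]>=sub[...,0])&(sub[...,2]>90)).astype(np.uint8)
m=cv2.morphologyEx(m,cv2.MORPH_OPEN,np.ones((3,3)))
def line(P): return np.polyfit(P[:,0],P[:,1],1)
rt=[(a+np.argmax(m[r]),b+r) for r in range(25,150,5)]
bt=[(a+c,b+h-1-np.argmax(m[::-1,c])) for c in list(range(15,40,5))+list(range(145,225,5))]
tp=[(a+c,b+np.argmax(m[:,c])) for c in list(range(12,32,4))+list(range(105,160,5))]
E={}
for n,L in dict(right=rt,far=bt,near=tp).items():
    X=onplane(L,p,14)[:,:2]; dX=np.median(X,0); c=X-dX; c=c[np.abs(c).sum(1)<250]; 
    l=cv2.fitLine(X.astype(np.float32),cv2.DIST_HUBER,0,.01,.01).ravel(); print(n,np.round(l,3),np.degrees(np.arctan2(l[1],l[0])))
P=cloud(d,p); print('plate z',np.nanmedian(P[215:230,380:440,2]),'nest z',np.nanmedian(P[150:180,280:305,2]),'rail',np.nanmedian(P[193:199,285:297,2]))
# held block top
s=ctrl.get_state(); print(s['ee_pos']); B=P[255:362,285:350]; Zm=np.nanmedian(B[...,2]); print('held top z',Zm)
print('bushes held',onplane([dark(316,297,6),dark(316,343,6)],p,Zm))
hm=((np.abs(P[...,2]-Zm)<5)).astype(np.uint8); hm[:230]=0;hm[375:]=0;hm[:,:265]=0;hm[:,365:]=0
hm=cv2.morphologyEx(hm,cv2.MORPH_OPEN,np.ones((7,7))); k=max(cv2.findContours(hm,0,2)[0],key=cv2.contourArea); print(cv2.boundingRect(k),cv2.minAreaRect(onplane(k[:,0,:],p,Zm)[:,:2].astype(np.float32)))
E
```

```text
[[274.3, 132.6], [305.8, 133.0], [275.8, 203.0], [305.7, 203.3]] [[475.0, 54.8], [472.5, 82.7], [537.7, 60.4], [535.2, 88.4]] mean [505.09981845  71.5906208 ]
press y dir -174.88442918744545 62.948273156987725
plate screws [[241.4, 136.2], [247.7, 266.9], [450.2, 268.7]] [[480.9, 24.1], [606.6, 35.7], [588.2, 240.0]]
y dir -174.74872036631137 126.27167711518513
x dir 95.14718522932567 205.13012325412296
right [9.96000e-01 9.10000e-02 5.48834e+02 1.96940e+01] 5.230797
far [ 8.70000e-02 -9.96000e-01  6.08050e+02  1.31628e+02] -84.9857
near [ 8.40000e-02 -9.96000e-01  4.62341e+02  1.09286e+02] -85.18924
plate z 13.38443869112632 nest z 13.485219642508497 rail 14.04970283843241
[552.33245127 100.54138837 229.78005697]
held top z 215.52147028903462
bushes held [[         nan          nan          nan]
 [565.44871697 100.53067862 215.52147029]]
(265, 260, 94, 107) ((552.3861694335938, 97.6419906616211), (48.24993896484375, 38.09054183959961), 5.664294242858887)<stdin>:6: RuntimeWarning: invalid value encountered in scalar divide
```

```bash
python3 - <<'E'
from h import *
z=np.load('top0.npz'); im=z['im'];d=z['d'];p=json.loads(str(z['p'])); P=cloud(d,p)
c,s=np.cos(np.radians(95.15)),np.sin(np.radians(95.15)); O=np.array([504.8,71.8])
def press(X): q=X[:,:2]-O; return np.c_[q@[c,s],q@[-s,c],X[:,2]]
q=press(P[225:300,330:380].reshape(-1,3)); q=q[(q[:,2]>38)&(q[:,2]<140)]; q=q[np.argsort(q[:,2])]; print(q.round(0)[::2].astype(int).tolist())
z=np.load('side0.npz'); d=z['d'];p=json.loads(str(z['p'])); P=cloud(d,p)
q=press(P.reshape(-1,3)); q=q[(q[:,2]>28)&(q[:,2]<140)&(abs(q[:,0])<30)&(q[:,1]<-20)&(q[:,1]>-110)]; q=q[np.argsort(q[:,2])]; print(len(q),q.round(0)[::4].astype(int).tolist())
plan([505,72,70],yaw=95.15)
E
```

```text
[[-10, -76, 38], [11, -76, 39], [11, -82, 44], [10, -70, 45], [14, -56, 46], [10, -72, 47], [11, -84, 49], [16, -65, 53], [11, -67, 55], [16, -67, 56], [14, -62, 57], [15, -76, 57], [13, -69, 57], [10, -73, 58], [-9, -62, 58], [15, -74, 59], [14, -78, 59], [10, -75, 61], [16, -71, 62], [10, -82, 63], [14, -63, 63], [10, -63, 65], [9, -67, 66], [10, -79, 67], [10, -70, 83], [9, -60, 87], [9, -63, 94], [8, -40, 98], [5, -62, 99], [6, -53, 100], [3, -48, 101], [5, -48, 101], [1, -61, 102], [8, -44, 102], [4, -53, 102], [5, -43, 103], [8, -41, 103], [-1, -45, 103], [-1, -56, 104], [2, -52, 105], [7, -66, 105], [8, -46, 105], [11, -76, 105], [2, -54, 106], [1, -45, 106], [5, -45, 106], [-1, -40, 106], [4, -43, 107], [3, -49, 107], [4, -61, 107], [4, -40, 107], [1, -49, 108], [-1, -60, 108], [9, -57, 108], [2, -58, 108], [6, -63, 108], [10, -50, 109], [-2, -55, 109], [6, -40, 109], [4, -63, 110], [-3, -58, 110], [1, -51, 110], [9, -54, 110], [3, -65, 111], [-2, -53, 111], [8, -67, 113], [-4, -71, 113], [10, -72, 115], [10, -69, 116], [0, -77, 117], [-1, -70, 117], [-4, -72, 118], [8, -71, 
[... 302 characters left out ...]
-74, 49], [11, -79, 51], [12, -76, 52], [9, -81, 55], [12, -73, 58], [11, -83, 60], [5, -39, 90], [9, -70, 94], [7, -71, 95], [10, -39, 97], [10, -61, 98], [2, -38, 99], [7, -44, 100], [9, -55, 100], [1, -41, 100], [12, -75, 101], [7, -65, 101], [3, -64, 102], [2, -53, 103], [5, -57, 104], [8, -38, 104], [12, -66, 105], [-1, -51, 105], [14, -67, 106], [8, -47, 107], [7, -74, 108], [11, -63, 109], [8, -71, 110], [4, -76, 112], [3, -64, 113], [8, -68, 115], [5, -70, 115], [6, -70, 120]]
t 5.7 pos [552.3 100.5 229.8] F [ 0.  -0.5 -1. ] w 32.9 gf 40.2
shift [ 0.1655 -0.0789  0.5329] turn [-0.0001 -0.0024  0.0125] j6 [ 0.08  0.12  1.39 -0.    1.64 -1.59]
shift after turn [ 0.1657 -0.0806  0.5326]
```

The clamp's arm tip reaches y≈-38 at z 90–107. With a vertical tool, the gripper body would come within a millimetre or so of it. I'll set the block on free desk and regrasp it with the tool leaning about 15° towards the robot.

step_arm:
  deltas:
    - [[30,0.044,-0.12,0,0,0,0],[30,0.044,-0.12,0.1,0,0,0],[30,0.044,-0.12,0.12,0,0,0],[30,0.044,-0.12,0.14,0,0,0],[30,0.044,0,0.14,0,0,0]]

```text
time: 6.32
ee_pos: [499.7, -51.4, 79.4]
tool_rot: [-0.151, 3.138, -0.002]
ft_force: [0.2, 0.9, -1.5]
gripper_width: 0.386
grip_force: 40.3
```

step_arm:
  deltas:
    - [[30,0,0,0.02,0,0,0],[30,0,0,0,0,0,0]]

```text
time: 6.58
ee_pos: [501.7, -49.0, 75.3]
tool_rot: [-0.157, 3.136, -0.0]
ft_force: [0.5, 0.5, -0.8]
gripper_width: 0.386
grip_force: 40.3
```

```bash
python3 -c "
from h import *
plan([500,-50,37],yaw=95.15)"
```

```text
t 6.58 pos [501.7 -49.   75.3] F [ 0.5  0.5 -0.8] w 32.9 gf 40.3
shift [ 0.0062 -0.0026  0.1275] turn [-0.0004  0.0019  0.0128] j6 [-0.21  0.1   1.73  0.    1.31 -1.88]
shift after turn [ 0.0059 -0.0027  0.1275]
```

step_arm:
  deltas:
    - [[30,0,0,0.07,0,0,0],[30,0,0,0.05,0,0,0.012],[30,0,0,0.004,0,0,0],[30,0,0,0,0,0,0]]

```text
time: 7.08
ee_pos: [502.1, -49.2, 37.7]
tool_rot: [-0.142, 3.137, -0.0]
ft_force: [-0.1, 0.4, -0.7]
gripper_width: 0.384
grip_force: 40.3
```

step_arm:
  deltas:
    - [[50,0,0,0,0,0,0],[50,0,0,0,0,0,0],[50,0.017,0,0,0,-0.17,0],[50,0,0,0,0,-0.17,0],[50,0,0,0,0,0,0]]

```text
time: 7.7
ee_pos: [493.7, -49.5, 35.9]
tool_rot: [-0.128, 2.875, 0.019]
ft_force: [-0.8, 0.2, 0.0]
gripper_width: 0.585
grip_force: 0.0
```

```bash
python3 - <<'E'
from h import *
plan([497,-50,37]); print(R.from_rotvec(ctrl.get_state()['tool_rot']).as_matrix().round(3))
im,d,p=grab('wrist'); save('w3',im)
E
```

```text
t 7.7 pos [493.7 -49.5  35.9] F [-0.8  0.2  0. ] w 50.0 gf 0.0
shift [-0.0113 -0.0027 -0.0007] turn [0. 0. 0.] j6 [-0.27 -0.03  1.97  0.11  0.95 -1.99]
shift after turn [-0.0113 -0.0027 -0.0007]
[[-0.962 -0.089  0.26 ]
 [-0.085  0.996  0.024]
 [-0.261  0.001 -0.965]]
```

View pics/w3.png

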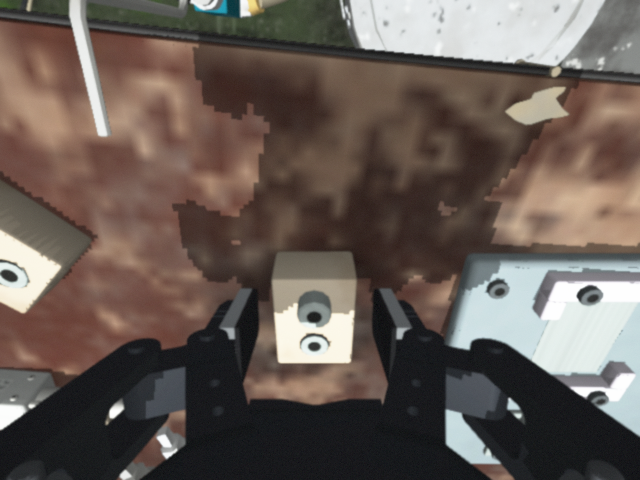

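The wrist view shows the block upright and square between the open fingers at px (315,310), with the proud bush (315,308) standing clear. Closing now, then lifting.

step_arm:
  deltas:
    - [[30,-0.008,0,0,0,0,0],[30,0,0,0,0,0,0],[30,0,0,0,0,0,0],[30,0,0,0,0,0,0],[30,0,0,0,0,0,0]]
  grip_force: 50

```text
time: 8.38
ee_pos: [500.3, -49.8, 38.9]
tool_rot: [-0.129, 2.868, 0.016]
ft_force: [3.5, -0.3, 4.7]
gripper_width: 0.38
grip_force: 50.1
```

```bash
python3 - <<'E'
from h import *
s=ctrl.get_state(); off=s['ee_pos']-np.array([502.2,-49.2,0]) ; print('off',off.round(1))
plan([504.8,71.8,18]+off)   # world offset of TCP from block (yaw nearly same)
# up, in tool axes
Rt=R.from_rotvec(s['tool_rot']); print('world up/x/y in tool',Rt.inv().apply(np.eye(3)).round(3).tolist())
E
```

```text
off [-1.9 -0.6 38.9]
t 8.38 pos [500.3 -49.8  38.9] F [ 3.5 -0.3  4.7] w 32.4 gf 50.1
shift [-0.0593  0.4009 -0.0462] turn [0. 0. 0.] j6 [-0.27 -0.02  1.96  0.11  0.95 -1.98]
shift after turn [-0.0593  0.4009 -0.0462]
world up/x/y in tool [[-0.96, -0.09, 0.267], [-0.087, 0.996, 0.023], [-0.268, -0.001, -0.963]]
```

step_arm:
  deltas:
    - [[30,-0.0134,0,-0.048,0,0,0],[30,-0.04,0,-0.145,0,0,0],[30,0,0.13,0,0,0,0],[30,0,0.14,0,0,0,0],[30,0,0.13,0,0,0,0]]

```text
time: 9.0
ee_pos: [486.0, 71.0, 96.8]
tool_rot: [-0.129, 2.876, 0.017]
ft_force: [0.5, -0.3, -0.0]
gripper_width: 0.38
grip_force: 50.0
```

step_arm:
  deltas:
    - [[30,-0.021,0,0.05,0,0,0],[30,0,0,0.043,0,0,0],[30,0,0,0,0,0,0]]

```text
time: 9.38
ee_pos: [499.4, 70.8, 70.1]
tool_rot: [-0.129, 2.878, 0.017]
ft_force: [-0.2, -0.7, -1.5]
gripper_width: 0.377
grip_force: 50.0
```

```bash
python3 - <<'E'
from h import *
plan([502.9,71.2,56.9],None)
im,d,p=grab('wrist'); save('w4',im[100:480]); np.savez('w4.npz',im=im,d=d,p=json.dumps({k:np.array(v).tolist() for k,v in p.items()}))
E
```

```text
t 9.38 pos [499.4  70.8  70.1] F [-0.2 -0.7 -1.5] w 32.2 gf 50.0
shift [-0.0001  0.0001  0.0454] turn [0. 0. 0.] j6 [ 0.02 -0.06  1.92  0.02  1.02 -1.65]
shift after turn [-0.0001  0.0001  0.0454]
```

View pics/w4.png

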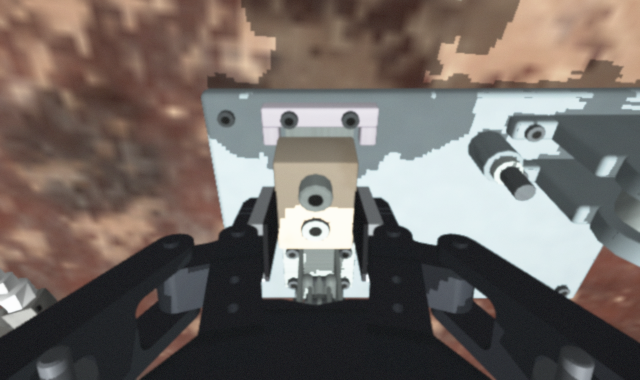

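```bash
python3 - <<'E'
from h import *
z=np.load('w4.npz'); im=z['im'];d=z['d'];p=json.loads(str(z['p']))
g=cv2.cvtColor(im,cv2.COLOR_RGB2GRAY).astype(float)
def dark(u,v,r=5):
    s=g[v-r:v+r+1,u-r:u+r+1]; w=np.clip(np.percentile(s,40)-15-s,0,None); yy,xx=np.mgrid[-r:r+1,-r:r+1]
    return u+(w*xx).sum()/w.sum(), v+(w*yy).sum()/w.sum()
t=np.radians(95.15); X=np.array([np.cos(t),np.sin(t)]); Y=np.array([-X[1],X[0]])
S=[dark(289,220,8),dark(350,220,8)]; W=onplane(S,p,22)[:,:2]; N=W.mean(0)-31.5*Y; print(np.round(S,1).tolist(),'sep',np.linalg.norm(W[0]-W[1]),'nest',N.round(1))
P=cloud(d,p); print('top z of block',np.nanmedian(P[318:345,282:300,2]),np.nanmedian(P[318:345,330:350,2]))
b=31.2
H=[dark(316,299,6),dark(315,331,6)]; F=onplane(H[1:],p,b+22)[0,:2]; Q=onplane(H[:1],p,b+30)[0,:2]
print(np.round(H,1).tolist(),'flush',F,'proud',Q,'sep',np.linalg.norm(F-Q)); C1=F+12*Y; C2=Q-12*Y; print('centres',C1,C2)
# near bottom edge and sides from gradients
for r in (242,250,262): 
    row=np.abs(np.diff(g[r-1:r+2].mean(0))); l=260+np.argmax(row[260:295]); q=340+np.argmax(row[340:375]); print(r,l,q)
col=np.abs(np.diff(g[:,300:330].mean(1))); e=225+np.argmax(col[225:245]); print('bottom edge row',e, np.round(col[225:290],0).astype(int).tolist())
E0=onplane([[277,e+.5],[356,e+.5]],p,b)[:,:2]; print(E0, 'centre', E0.mean(0)-24*Y,'width',np.linalg.norm(E0[0]-E0[1]))
v=E0[1]-E0[0]; print('ang',np.degrees(np.arctan2(v[1],v[0])))
for n,c in dict(C1=C1,C2=C2,E=E0.mean(0)-24*Y).items(): print(n,'nest-block in press x,y',np.round([(N-c)@X,(N-c)@Y],1))
E
```

```text
[[288.5, 221.4], [350.3, 221.3]] sep 28.555106962238025 nest [506.5  71.9]
top z of block 52.47329745578692 52.48923364732646
[[nan, nan], [315.1, 331.2]] flush [513.52137684  70.48486093] proud [nan nan] sep nan
centres [501.56981951  69.40769926] [nan nan]
242 276 359
250 274 355
262 267 358
bottom edge row 236 [21, 25, 8, 0, 0, 0, 0, 0, 0, 4, 16, 26, 13, 1, 1, 1, 1, 2, 1, 1, 2, 1, 1, 1, 1, 0, 1, 0, 1, 1, 1, 1, 1, 1, 2, 7, 16, 19, 12, 2, 0, 0, 1, 0, 0, 0, 0, 5, 12, 18, 14, 8, 7, 6, 5, 3, 1, 1, 1, 7, 12, 10, 7, 6, 6]
[[479.71819941  50.50890641]
 [476.61844844  85.42439398]] centre [502.07143859  70.12097354] width 35.05281340870148
ang 95.07334290408201
C1 nest-block in press x,y [ 2.  -5.2]
C2 nest-block in press x,y [nan nan]
E nest-block in press x,y [ 1.4 -4.6]<stdin>:6: RuntimeWarning: invalid value encountered in scalar divide
```

step_arm:
  deltas:
    - [[30,-0.0093,0.0056,0.0268,0,0,0],[30,0,0,0,0,0,0],[30,0,0,0,0,0,0]]

```text
time: 9.8
ee_pos: [506.0, 73.2, 65.5]
tool_rot: [-0.129, 2.872, 0.017]
ft_force: [-0.3, 0.1, -1.0]
gripper_width: 0.378
grip_force: 50.0
```

```bash
cat > rel.py <<'E'
from h import *
import sys
def rel(tag,off=38.9):
    s=ctrl.get_state(); im,d,p=grab('wrist'); save(tag,im)
    g=cv2.cvtColor(im,cv2.COLOR_RGB2GRAY).astype(float)
    def dark(u,v,r=8):
        u,v=int(round(u)),int(round(v)); q=g[v-r:v+r+1,u-r:u+r+1]; w=np.clip(np.percentile(q,40)-15-q,0,None); yy,xx=np.mgrid[-r:r+1,-r:r+1]
        return u+(w*xx).sum()/w.sum(), v+(w*yy).sum()/w.sum()
    t=np.radians(95.15); X=np.array([np.cos(t),np.sin(t)]); Y=np.array([-X[1],X[0]])
    T=np.array(p['cam_to_world'])
    def proj(w):
        c=T[:3,:3].T@(np.array(w)-T[:3,3]); x,y=c[:2]/c[2]; k=1+p['k1']*(x*x+y*y); return p['fx']*x*k+p['cx'],p['fy']*y*k+p['cy']
    N0=np.array([506,71.9]); S=[]
    for sx in (-14.1,14.1): S.append(dark(*proj([*(N0+31.5*Y+sx*X),22])))
    W=onplane(S,p,22)[:,:2]; N=W.mean(0)-31.5*Y
    b=s['ee_pos'][2]-off; F=onplane([dark(315.1,331.2,6)],p,b+22)[0,:2]; C1=F+12*Y
    col=np.abs(np.diff(g[:,300:330].mean(1))); e=226+np.argmax(col[226:250]); E0=onplane([[316.5,e+.5]],p,b)[0,:2]-24*Y
    print('S',np.round(S,1).tolist(),'sep',np.linalg.norm(W[0]-W[1]).round(1),'nest',N.round(1),'b',b.round(1),'edge row',e)
    for n,c in dict(C1=C1,E=E0).items(): print(n,'nest-block press x,y',np.round([(N-c)@X,(N-c)@Y],1))
    print(s['ee_pos'].round(1),s['ft_force'].round(1))
E
python3 -c "
from rel import *
rel('w5')"
```

```text
S [[283.2, 211.6], [348.1, 211.5]] sep 28.6 nest [506.4  71.9] b 26.6 edge row 236
C1 nest-block press x,y [0.3 2. ]
E nest-block press x,y [-0.4  2.5]
[506.   73.2  65.5] [-0.3  0.1 -1. ]
```

step_arm:
  deltas:
    - [[30,0.0103,0,0.0096,0,0,0],[30,0,0,0,0,0,0],[30,0,0,0,0,0,0]]

```text
time: 10.22
ee_pos: [503.7, 73.1, 61.7]
tool_rot: [-0.129, 2.872, 0.017]
ft_force: [-0.4, 0.7, 0.2]
gripper_width: 0.376
grip_force: 50.0
```

```bash
python3 -c "
from rel import *
rel('w6')"
```

```text
S [[282.3, 220.4], [348.2, 220.4]] sep 28.6 nest [506.5  71.9] b 22.8 edge row 236
C1 nest-block press x,y [ 0.1 -0.5]
E nest-block press x,y [-0.6  0. ]
[503.7  73.1  61.7] [-0.4  0.7  0.2]
```

step_arm:
  deltas:
    - [[30,0.0037,0,0.0133,0,0,0],[30,0.0037,0,0.0133,0,0,0],[30,0,0,0,0,0,0],[30,0,0,0,0,0,0]]

```text
time: 10.78
ee_pos: [503.6, 73.2, 53.3]
tool_rot: [-0.129, 2.872, 0.017]
ft_force: [0.5, 1.1, -0.5]
gripper_width: 0.373
grip_force: 50.0
```

```bash
python3 -c "
from rel import *
rel('w7')"
```

```text
S [[280.7, 230.1], [349.9, 230.0]] sep 28.6 nest [506.6  71.9] b 14.4 edge row 235
C1 nest-block press x,y [ 0.1 -0.7]
E nest-block press x,y [-0.5 -0.7]
[503.6  73.2  53.3] [ 0.5  1.1 -0.5]
```

step_arm:
  deltas:
    - [[52,0,0,0,0,0,0],[52,0,0,0,0,0,0],[52,0,0,0,0,0,0],[52,0,0,-0.08,0,0,0],[52,0,0,-0.15,0,0,0]]

```text
time: 11.45
ee_pos: [484.0, 71.4, 118.5]
tool_rot: [-0.129, 2.877, 0.018]
ft_force: [0.9, 0.2, 1.0]
gripper_width: 0.609
grip_force: 0.0
```

step_arm:
  deltas:
    - [[52,0,0,-0.15,0,0.17,0],[52,0,0,0,0,0.17,0],[52,0,0,0,0,0,0],[52,0,0,0,0,0,0]]

```text
time: 11.95
ee_pos: [473.0, 70.4, 162.3]
tool_rot: [0.141, -3.137, -0.0]
ft_force: [-0.0, 0.8, -0.4]
gripper_width: 0.609
grip_force: 0.0
```

```bash
python3 - <<'E'
from h import *
plan([470,72,170],yaw=95.15)
im,d,p=grab('wrist'); save('w8',im); np.savez('w8.npz',im=im,d=d,p=json.dumps({k:np.array(v).tolist() for k,v in p.items()}))
E
```

```text
t 11.95 pos [473.   70.4 162.3] F [-0.   0.8 -0.4] w 52.0 gf 0.0
shift [ 0.0096  0.0061 -0.0256] turn [ 0.0003 -0.0012  0.0003] j6 [ 0.03 -0.03  1.68  0.    1.49 -1.63]
shift after turn [ 0.0095  0.0061 -0.0256]
```

View pics/w8.png

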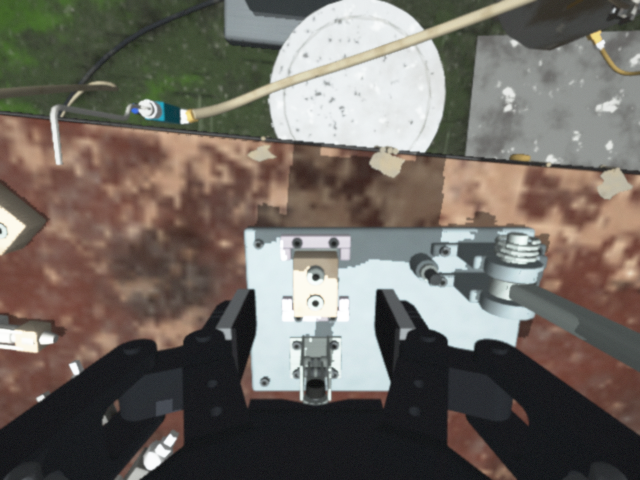

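The block sits in the nest at px (315,280), its proud bush (315,273) towards the robot. The open clamp handle's top is at (315,390). I'll measure the handle and confirm seating.

```bash
python3 - <<'E'
from h import *
z=np.load('w8.npz'); im=z['im'];d=z['d'];p=json.loads(str(z['p'])); P=cloud(d,p)
t=np.radians(95.15); X=np.array([np.cos(t),np.sin(t)]); Y=np.array([-X[1],X[0]]); O=np.array([505.6,71.8])
def pr(A): A=A.reshape(-1,3); return np.c_[(A[:,:2]-O)@X,(A[:,:2]-O)@Y,A[:,2]]
q=pr(P[325:405,290:345]); q=q[(q[:,2]>70)&(q[:,2]<130)]
for lo in range(70,130,6):
    s=q[(q[:,2]>=lo)&(q[:,2]<lo+6)]
    if len(s)>5: print(lo,len(s),np.percentile(s[:,0],[3,50,97]).round(1),np.percentile(s[:,1],[3,50,97]).round(1))
print('block top', np.nanmedian(P[285:315,297:304,2]), np.nanmedian(P[285:315,328:335,2]), np.nanmedian(P[260:268,297:304,2]))
g=cv2.cvtColor(im,cv2.COLOR_RGB2GRAY).astype(float)
def dark(u,v,r=6):
    q=g[v-r:v+r+1,u-r:u+r+1]; w=np.clip(np.percentile(q,40)-15-q,0,None); yy,xx=np.mgrid[-r:r+1,-r:r+1]
    return u+(w*xx).sum()/w.sum(), v+(w*yy).sum()/w.sum()
print('rail screws',pr(onplane([dark(297,243),dark(333,243)],p,22)).round(1).tolist())
print('clamp base screws',pr(onplane([dark(297,346),dark(334,346),dark(297,374),dark(334,374)],p,16)).round(1).tolist())
print('flush hole',pr(onplane([dark(315,303)],p,36)).round(1).tolist(),'proud',pr(onplane([dark(316,276,5)],p,44)).round(1).tolist())
for yy in (-70,-75): plan([*(O+yy*Y),90],yaw=95.15)
E
```

```text
70 16 [-5.7  0.2  6. ] [-53.9 -53.2 -52.5]
88 6 [-2.3  1.1  2.9] [-37.6 -37.1 -36.8]
94 121 [-6.6  0.5  7.4] [-45.9 -36.3 -35.6]
100 374 [-6.2 -0.2  5.9] [-45.  -39.6 -35. ]
106 11 [-3.5  0.4  4. ] [-44.  -43.6 -43. ]
block top 35.468006005920216 35.45109126402731 35.64271396347159
rail screws [[-14.3, 31.3, 22.0], [14.0, 31.2, 22.0]]
clamp base screws [[-13.3, -61.0, 16.0], [14.2, -61.4, 16.0], [-16.3, -88.0, 16.0], [15.9, -88.1, 16.0]]
flush hole [[-0.1, -12.2, 36.0]] proud [[0.3, 12.1, 44.0]]
t 12.0 pos [472.7  70.4 162.4] F [0.1 0.  0.1] w 51.6 gf 0.0
shift [-0.3432 -0.0054  0.2408] turn [ 0.0003 -0.0013  0.0002] j6 [ 0.03 -0.03  1.68  0.    1.49 -1.63]
shift after turn [-0.3429 -0.0053  0.2412]
t 12.0 pos [472.7  70.4 162.4] F [0.1 0.  0.1] w 51.6 gf 0.0
shift [-0.3598 -0.0054  0.2408] turn [ 0.0003 -0.0013  0.0002] j6 [ 0.03 -0.03  1.68  0.    1.49 -1.63]
shift after turn [-0.3596 -0.0053  0.2412]
```

step_arm:
  deltas:
    - [[52,0,0,-0.06,0,0,0],[52,-0.175,-0.0025,0,0,0,0],[52,-0.175,-0.0025,0,0,0,0],[52,0,0,0.1,0,0,0],[52,0,0,0.1,0,0,0]]

```text
time: 12.62
ee_pos: [579.5, 78.4, 122.2]
tool_rot: [-0.141, 3.136, 0.0]
ft_force: [-0.6, 0.5, -0.7]
gripper_width: 0.606
grip_force: 0.0
```

step_arm:
  deltas:
    - [[52,0,0,0.06,0,0,0],[52,0,0,0,0,0,0],[52,0,0,0,0,0,0]]

```text
time: 13.0
ee_pos: [579.3, 78.4, 105.3]
tool_rot: [-0.141, 3.135, 0.0]
ft_force: [0.6, -0.2, 0.7]
gripper_width: 0.608
grip_force: 0.0
```

```bash
python3 -c "
from h import *
plan([577.3,78.3,102],yaw=95.15)"
```

```text
t 13.0 pos [579.3  78.4 105.3] F [ 0.6 -0.2  0.7] w 51.9 gf 0.0
shift [0.0066 0.0002 0.0109] turn [-0.0001  0.0039  0.0002] j6 [ 0.04  0.24  1.5   0.    1.4  -1.62]
shift after turn [0.0066 0.0002 0.0109]
```

Close on the handle.

step_arm:
  deltas:
    - [[52,0.006,0,0.011,0,0,0],[5,0,0,0,0,0,0],[5,0,0,0,0,0,0],[5,0,0,0,0,0,0],[5,0,0,0,0,0,0]]
  grip_force: 40

```text
time: 13.62
ee_pos: [576.7, 79.7, 100.8]
tool_rot: [-0.142, 3.138, 0.004]
ft_force: [-1.7, 5.0, 2.3]
gripper_width: 0.19
grip_force: 39.0
```

```bash
python3 -c "
from h import *
plan([577.3,78.3,102],yaw=95.15)
# arc for the grip
for q in np.arange(0,1.5,.2): f=1.6-q; print(round(q,1),np.round([-60*(np.cos(f)-np.cos(1.6)),60*(np.sin(f)-np.sin(1.6))],1))"
```

```text
t 13.62 pos [576.7  79.7 100.8] F [-1.7  5.   2.3] w 16.2 gf 39.0
shift [-0.0016 -0.0047 -0.0039] turn [0.0034 0.0009 0.001 ] j6 [ 0.04  0.24  1.51  0.    1.39 -1.62]
shift after turn [-0.0016 -0.0047 -0.0039]
0.0 [-0.  0.]
0.2 [-11.9  -0.8]
0.4 [-23.5  -4.1]
0.6 [-34.2  -9.5]
0.8 [-43.6 -16.9]
1.0 [-51.3 -26.1]
1.2 [-57.  -36.6]
1.4 [-60.6 -48.1]
```

step_arm:
  deltas:
    - [[5,-0.0397,0,0.0027,0,0,0],[5,-0.0387,0,0.011,0,0,0],[5,-0.0357,0,0.018,0,0,0],[5,-0.0313,0,0.0247,0,0,0],[5,0,0,0,0,0,0]]

```text
time: 14.25
ee_pos: [621.9, 83.8, 84.4]
tool_rot: [-0.142, 3.134, 0.004]
ft_force: [2.2, 6.5, 2.0]
gripper_width: 0.191
grip_force: 39.7
```

```bash
python3 -c "
from h import *
plan([576.7+43.6,79.7+3.9,100.8-16.9],yaw=95.15)"
```

```text
t 14.25 pos [621.9  83.8  84.4] F [2.2 6.5 2. ] w 16.3 gf 39.7
shift [ 0.0055 -0.0001  0.0017] turn [0.0032 0.0057 0.001 ] j6 [ 0.04  0.34  1.41  0.    1.38 -1.62]
shift after turn [ 0.0055 -0.0001  0.0017]
```

Following the arc well with little force. Continue.

step_arm:
  deltas:
    - [[5,-0.0257,0,0.0307,0,0,0],[5,-0.019,0,0.035,0,0,0],[5,-0.012,0,0.0383,0,0,0],[5,0,0,0,0,0,0],[5,0,0,0,0,0,0]]

```text
time: 14.88
ee_pos: [640.0, 85.4, 53.6]
tool_rot: [-0.142, 3.13, 0.004]
ft_force: [5.2, 5.3, 1.1]
gripper_width: 0.19
grip_force: 40.0
```

```bash
python3 -c "
from h import *
plan([576.7+60.4,79.7+5.4,100.8-48.1],yaw=95.15)"
```

```text
t 14.88 pos [640.   85.4  53.6] F [5.2 5.3 1.1] w 16.2 gf 40.0
shift [ 0.0098 -0.0001  0.003 ] turn [0.0031 0.0103 0.0008] j6 [ 0.04  0.41  1.4   0.    1.33 -1.62]
shift after turn [ 0.0098 -0.0001  0.0031]
```

step_arm:
  deltas:
    - [[5,0.006,0,0.012,0,0,0],[5,0,0,0,0,0,0],[5,0,0,0,0,0,0]]

```text
time: 15.25
ee_pos: [640.2, 85.4, 52.5]
tool_rot: [-0.142, 3.125, 0.005]
ft_force: [7.8, 6.3, 6.7]
gripper_width: 0.188
grip_force: 40.4
```

```bash
python3 - <<'E'
from h import *
plan([576.7+60.4,79.7+5.4,100.8-48.1],yaw=95.15)
# clamp handle height in side and top depth
t=np.radians(95.15); X=np.array([np.cos(t),np.sin(t)]); Y=np.array([-X[1],X[0]]); O=np.array([505.6,71.8])
for n in ('side','wrist'):
    im,d,p=grab(n); save(n+'c',im); np.savez(n+'c.npz',im=im,d=d); P=cloud(d,p).reshape(-1,3)
    q=np.c_[(P[:,:2]-O)@X,(P[:,:2]-O)@Y,P[:,2]]; q=q[(abs(q[:,0])<9)&(q[:,1]<0)&(q[:,1]>-165)&(q[:,2]>30)&(q[:,2]<75)]
    for lo in range(-165,0,15):
        s=q[(q[:,1]>=lo)&(q[:,1]<lo+15)]
        if len(s)>3: print(n,lo,len(s),np.percentile(s[:,2],[10,50,90]).round(1))
E
```

```text
t 15.25 pos [640.2  85.4  52.5] F [7.8 6.3 6.7] w 16.1 gf 40.4
shift [ 0.0104 -0.0001 -0.0007] turn [0.003  0.0176 0.0008] j6 [ 0.04  0.4   1.4   0.    1.32 -1.62]
shift after turn [ 0.0104 -0.0001 -0.0006]
side -135 10 [44.9 49.8 55.7]
side -120 22 [43.7 47.9 52.4]
side -105 27 [35.  40.9 47.8]
side -90 6 [35.8 39.3 41.7]
side -45 11 [46.9 50.3 53.8]
side -30 26 [33.8 49.7 58.9]
side -15 42 [32.4 49.4 61.2]
wrist -165 302 [56.4 58.9 60. ]
wrist -150 1822 [55.  58.2 60.8]
wrist -135 2237 [52.3 55.8 61.2]
wrist -120 1791 [48.3 51.7 53.9]
wrist -105 1770 [41.5 45.8 49.8]
wrist -90 1357 [39.7 41.8 44.6]
wrist -75 2406 [49.1 55.8 58. ]
wrist -60 1282 [52.3 56.  57.1]
wrist -45 1119 [55.3 56.6 57.5]
wrist -30 852 [32.2 35.1 56.6]
```

step_arm:
  deltas:
    - [[5,0.006,0,0.02,0,0,0],[5,0,0,0,0,0,0],[5,0,0,0,0,0,0]]

```text
time: 15.72
ee_pos: [640.3, 85.4, 52.2]
tool_rot: [-0.141, 3.119, 0.005]
ft_force: [0.0, 5.3, 22.4]
gripper_width: 0.188
grip_force: 42.0
```

Hard stop reached (22 N, no more travel), so the clamp is locked. Unload, release and rise.

step_arm:
  deltas:
    - [[5,-0.01,0,-0.026,0,0,0],[45,0,0,0,0,0,0],[45,0,0,0,0,0,0],[45,0,0,0,0,0,0],[45,0,0,-0.05,0,0,0]]

```text
time: 16.35
ee_pos: [634.9, 83.2, 63.3]
tool_rot: [0.141, -3.133, 0.0]
ft_force: [-0.6, 0.3, -0.4]
gripper_width: 0.527
grip_force: 0.0
```

step_arm:
  deltas:
    - [[45,0,0,-0.15,0,0,0],[45,0,0,-0.15,0,0,0],[45,0,0,-0.15,0,0,0],[45,0,0,-0.15,0,0,0],[45,0,0,0,0,0,0]]

```text
time: 16.98
ee_pos: [638.5, 83.6, 252.8]
tool_rot: [-0.141, 3.126, -0.0]
ft_force: [0.5, -0.1, 0.7]
gripper_width: 0.532
grip_force: 0.0
```

```bash
python3 - <<'E'
from h import *
t=np.radians(95.15); X=np.array([np.cos(t),np.sin(t)]); Y=np.array([-X[1],X[0]]); O=np.array([505.6,71.8])
im,d,p=grab('wrist'); save('w9',im); P=cloud(d,p).reshape(-1,3)
q=np.c_[(P[:,:2]-O)@X,(P[:,:2]-O)@Y,P[:,2]]; A=q
q=q[(abs(q[:,0])<9)&(q[:,1]<0)&(q[:,1]>-165)&(q[:,2]>30)&(q[:,2]<75)]
for lo in range(-165,0,15):
    s=q[(q[:,1]>=lo)&(q[:,1]<lo+15)]
    if len(s)>3: print(lo,len(s),np.percentile(s[:,2],[10,50,90]).round(1))
for n in ('top','side'):
    if n=='top': zz=np.load('top0.npz')
    else: zz=np.load('side0.npz')
    P=cloud(zz['d'],json.loads(str(zz['p']))).reshape(-1,3); q=np.c_[(P[:,:2]-O)@X,(P[:,:2]-O)@Y,P[:,2]]
    q=q[(q[:,2]>215)&(q[:,2]<270)&(q[:,0]>120)&(q[:,0]<200)&(q[:,1]>-90)&(q[:,1]<30)]
    for lo in range(-90,30,20):
        s=q[(q[:,1]>=lo)&(q[:,1]<lo+20)]
        if len(s)>3: print(n,lo,len(s),np.percentile(s[:,0],[5,50,95]).round(1),np.percentile(s[:,2],[5,50,95]).round(1))
L=O+162*X-38*Y; print('nominal lever grip',L)
plan([*L,239+70],yaw=95.15)
E
```

```text
-165 68 [57.2 61.  62.1]
-150 288 [56.5 59.8 61.8]
-135 302 [53.6 56.9 59.3]
-120 294 [49.2 52.6 55.3]
-105 277 [42.2 46.3 50.7]
-90 205 [40.1 42.1 44.6]
-75 327 [48.8 55.5 57.8]
-60 145 [52.7 55.8 57. ]
-45 117 [55.7 56.5 57.8]
-30 350 [34.5 55.3 61.2]
-15 304 [35.3 61.3 67.2]
top -90 21 [156.9 162.9 171.3] [240.9 247.3 250.8]
top -70 89 [155.1 163.1 171.1] [242.8 247.5 251.3]
top -50 91 [155.5 163.  171.2] [241.3 246.5 250.4]
top -30 89 [155.3 163.  171.4] [241.8 246.8 250.3]
top -10 85 [153.9 163.1 171.4] [242.2 246.4 252.2]
top 10 58 [152.4 162.3 172.7] [234.3 247.5 251.8]
side -90 8 [158.9 167.2 172.4] [236.4 240.9 242.9]
side -70 64 [161.2 170.2 175.2] [233.5 242.  246.4]
side -50 64 [160.7 170.8 175.1] [234.  242.9 246. ]
side -30 67 [160.8 170.  174.8] [234.3 242.3 246.5]
side -10 61 [160.5 169.2 175.4] [230.4 241.2 248.1]
side 10 83 [158.4 169.1 176.8] [217.2 238.8 247.6]
nominal lever grip [528.90491565 236.55703599]
t 17.02 pos [637.5  83.5 249.4] F [ 0.2  0.4 -1.1] w 44.9 gf 0.0
shift [ 0.3133  0.5405 -0.2011] turn [-0.0005  0.0089 -0.0001] j6 [ 0.04  0.29  1.14 -0.    1.7  -1.62]
shift after turn [ 0.3146  0.5406 -0.1987]
```

The clamp stays locked: arm level at z≈56, handle still down. The lever handle is at press x≈163, z≈239, as given. Move above it.

step_arm:
  deltas:
    - [[45,0,0,-0.17,0,0,0],[45,0.075,0.135,0,0,0,0],[45,0.075,0.135,0,0,0,0],[45,0.075,0.135,0,0,0,0],[45,0.075,0.135,0,0,0,0]]

```text
time: 17.65
ee_pos: [530.8, 237.6, 294.6]
tool_rot: [0.141, -3.136, 0.001]
ft_force: [-0.6, 0.3, 0.6]
gripper_width: 0.526
grip_force: 0.0
```

step_arm:
  deltas:
    - [[45,0,0,0,0,0,0],[45,0,0,0,0,0,0]]

```text
time: 17.9
ee_pos: [532.1, 236.4, 295.2]
tool_rot: [0.141, -3.137, 0.002]
ft_force: [1.4, -0.4, -0.8]
gripper_width: 0.526
grip_force: 0.0
```

```bash
python3 - <<'E'
from h import *
t=np.radians(95.15); X=np.array([np.cos(t),np.sin(t)]); Y=np.array([-X[1],X[0]]); O=np.array([505.6,71.8])
plan([*(O+162.5*X-42*Y),245],yaw=95.15)
th=np.radians(np.linspace(80,180,16)); g=np.c_[130+180*np.cos(th),62+180*np.sin(th)]
print((np.diff(g,axis=0)/300*[1,-1]).round(4).tolist())
E
```

```text
t 17.9 pos [532.1 236.4 295.2] F [ 1.4 -0.4 -0.8] w 44.9 gf 0.0
shift [-0.0029  0.0033  0.1672] turn [-0.0015 -0.002   0.0003] j6 [ 0.32  0.16  1.22 -0.    1.77 -1.34]
shift after turn [-0.0027  0.0031  0.1672]
[[-0.0693, -0.0081], [-0.0698, -0.0], [-0.0693, 0.0081], [-0.0679, 0.0161], [-0.0656, 0.0239], [-0.0624, 0.0313], [-0.0583, 0.0383], [-0.0534, 0.0448], [-0.0479, 0.0508], [-0.0417, 0.056], [-0.0349, 0.0604], [-0.0276, 0.0641], [-0.02, 0.0668], [-0.0121, 0.0687], [-0.0041, 0.0697]]
```

step_arm:
  deltas:
    - [[45,-0.003,0.003,0.08,0,0,0],[45,0,0,0.087,0,0,0],[45,0,0,0,0,0,0],[5,0,0,0,0,0,0],[5,0,0,0,0,0,0]]
  grip_force: 60

```text
time: 18.52
ee_pos: [533.9, 238.2, 247.8]
tool_rot: [-0.141, 3.136, 0.003]
ft_force: [1.0, 2.1, -0.5]
gripper_width: 0.203
grip_force: 58.5
```

step_arm:
  deltas:
    - [[5,0,0,0,0,0,0],[5,0,0,0,0,0,0],[5,0,0,0,0,0,0]]

```text
time: 18.9
ee_pos: [533.9, 238.4, 247.7]
tool_rot: [-0.142, 3.135, 0.002]
ft_force: [2.2, 3.4, 5.0]
gripper_width: 0.203
grip_force: 58.9
```

step_arm:
  deltas:
    - [[5,0,-0.0693,-0.0081,0,0,0],[5,0,-0.0698,0,0,0,0],[5,0,-0.0693,0.0081,0,0,0],[5,0,-0.0679,0.0161,0,0,0],[5,0,-0.0656,0.0239,0,0,0]]

```text
time: 19.52
ee_pos: [542.9, 137.3, 236.4]
tool_rot: [-0.144, 3.134, 0.009]
ft_force: [1.8, 7.6, -0.5]
gripper_width: 0.198
grip_force: 60.1
```

```bash
cat > lev.py <<'E'
from h import *
t=np.radians(95.15); X=np.array([np.cos(t),np.sin(t)]); Y=np.array([-X[1],X[0]]); O=np.array([505.6,71.8])
s=ctrl.get_state(); e=s['ee_pos'].copy(); q=[(e[:2]-O)@X,(e[:2]-O)@Y,e[2]-6]
print('press pos',np.round(q,1),'r',round(np.hypot(q[0]-130,q[2]-62),1),'lever~',round(np.arctan2(q[2]-62,q[0]-130)-np.radians(80),3),'F',s['ft_force'].round(1),'w',round(s['gripper_width']*85.4,1),'t',s['time'])
E
python3 lev.py
```

```text
press pos [ 61.8 -43.1 230.4] r 181.7 lever~ 0.559 F [ 1.8  7.6 -0.5] w 16.9 t 19.525
```

step_arm:
  deltas:
    - [[5,0,-0.0624,0.0313,0,0,0],[5,0,-0.0583,0.0383,0,0,0],[5,0,-0.0534,0.0448,0,0,0],[5,0,-0.0479,0.0508,0,0,0],[5,0,-0.0417,0.056,0,0,0]]

```text
time: 20.15
ee_pos: [550.0, 58.3, 169.2]
tool_rot: [-0.142, 3.135, 0.007]
ft_force: [0.9, 5.9, 6.6]
gripper_width: 0.201
grip_force: 68.2
```

```bash
python3 lev.py
```

```text
press pos [-17.5 -43.  163.2] r 178.9 lever~ 1.144 F [0.9 5.9 6.6] w 17.2 t 20.15
```

step_arm:
  deltas:
    - [[5,0,-0.0349,0.0604,0,0,0],[5,0,-0.0276,0.0641,0,0,0],[5,0,-0.02,0.0668,0,0,0],[5,0,-0.0121,0.0687,0,0,0],[5,0,0,0,0,0,0]]

```text
time: 20.78
ee_pos: [552.7, 29.1, 90.0]
tool_rot: [-0.14, 3.136, 0.003]
ft_force: [2.3, 2.8, 5.0]
gripper_width: 0.199
grip_force: 71.1
```

```bash
python3 lev.py
```

```text
press pos [-46.8 -43.1  84. ] r 178.1 lever~ 1.621 F [2.3 2.8 5. ] w 17.0 t 20.775
```

step_arm:
  deltas:
    - [[5,0,-0.004,0.035,0,0,0],[5,0,-0.002,0.035,0,0,0],[5,0,0,0.02,0,0,0],[5,0,0,0,0,0,0],[5,0,0,0,0,0,0]]

```text
time: 21.4
ee_pos: [552.9, 27.5, 66.1]
tool_rot: [-0.141, 3.136, 0.003]
ft_force: [-2.6, 2.3, 13.2]
gripper_width: 0.2
grip_force: 70.2
```

```bash
python3 lev.py
```

```text
press pos [-48.4 -43.2  60.1] r 178.4 lever~ -4.527 F [-2.6  2.3 13.2] w 17.1 t 21.4
```

step_arm:
  deltas:
    - [[5,0,0,0.02,0,0,0],[5,0,0,0.01,0,0,0],[5,0,0,0,0,0,0],[5,0,0,0,0,0,0]]

```text
time: 21.9
ee_pos: [553.1, 27.4, 64.8]
tool_rot: [-0.142, 3.134, 0.001]
ft_force: [-19.0, 3.9, 46.6]
gripper_width: 0.2
grip_force: 74.2
```

```bash
python3 lev.py
```

```text
press pos [-48.4 -43.3  58.8] r 178.5 lever~ -4.52 F [-19.    3.9  46.6] w 17.1 t 21.9
```

Hard stop at 46 N, so the lever is fully down. Follow it back up.

step_arm:
  deltas:
    - [[5,0,0,-0.05,0,0,0],[5,0,0.006,-0.07,0,0,0],[5,0,0.0121,-0.0687,0,0,0],[5,0,0.02,-0.0668,0,0,0],[5,0,0.0276,-0.0641,0,0,0]]

```text
time: 22.52
ee_pos: [550.7, 47.0, 149.1]
tool_rot: [-0.142, 3.138, 0.001]
ft_force: [5.6, 5.8, -5.3]
gripper_width: 0.199
grip_force: 67.9
```

step_arm:
  deltas:
    - [[5,0,0.0349,-0.0604,0,0,0],[5,0,0.0417,-0.056,0,0,0],[5,0,0.0479,-0.0508,0,0,0],[5,0,0.0534,-0.0448,0,0,0],[5,0,0.0583,-0.0383,0,0,0]]

```text
time: 23.15
ee_pos: [544.4, 115.9, 226.7]
tool_rot: [-0.139, 3.137, -0.007]
ft_force: [2.9, -4.0, 2.0]
gripper_width: 0.195
grip_force: 62.0
```

```bash
python3 lev.py
```

```text
press pos [ 40.5 -42.6 220.7] r 182.2 lever~ 0.688 F [ 2.9 -4.   2. ] w 16.7 t 23.15
```

step_arm:
  deltas:
    - [[5,0,0.0624,-0.0313,0,0,0],[5,0,0.0656,-0.0239,0,0,0],[5,0,0.0679,-0.0161,0,0,0],[5,0,0.0693,-0.0081,0,0,0],[5,0,0.0698,0,0,0,0]]

```text
time: 23.78
ee_pos: [535.0, 217.7, 251.1]
tool_rot: [-0.14, 3.136, -0.001]
ft_force: [3.6, -2.1, 7.2]
gripper_width: 0.2
grip_force: 62.8
```

step_arm:
  deltas:
    - [[5,0,0.06,0.007,0,0,0],[5,0,0,0,0,0,0],[5,0,0,0,0,0,0]]

```text
time: 24.15
ee_pos: [533.3, 236.9, 247.8]
tool_rot: [-0.143, 3.137, 0.004]
ft_force: [2.3, 2.2, 5.2]
gripper_width: 0.202
grip_force: 66.1
```

```bash
python3 lev.py
```

```text
press pos [162.  -42.4 241.8] r 182.6 lever~ -0.001 F [2.3 2.2 5.2] w 17.2 t 24.15
```

step_arm:
  deltas:
    - [[45,0,0,0,0,0,0],[45,0,0,0,0,0,0],[45,0,0,0,0,0,0],[45,0,0,-0.08,0,0,0],[45,0,0,-0.09,0,0,0]]

```text
time: 24.78
ee_pos: [532.7, 234.9, 296.8]
tool_rot: [0.141, -3.135, 0.001]
ft_force: [0.4, -0.0, 0.0]
gripper_width: 0.527
grip_force: 0.0
```

step_arm:
  deltas:
    - [[45,-0.075,-0.135,0,0,0,0],[45,-0.075,-0.135,0,0,0,0],[45,-0.075,-0.135,0,0,0,0],[45,-0.075,-0.135,0,0,0,0],[45,0,0,0,0,0,0]]

```text
time: 25.4
ee_pos: [638.5, 78.6, 295.7]
tool_rot: [0.133, -3.136, 0.001]
ft_force: [0.0, 0.4, 0.3]
gripper_width: 0.53
grip_force: 0.0
```

```bash
python3 - <<'E'
from h import *
from lev import X,Y,O
plan([640.2,85.4,52.4],yaw=95.15)
im,d,p=grab('wrist'); save('w10',im); P=cloud(d,p).reshape(-1,3)
A=np.c_[(P[:,:2]-O)@X,(P[:,:2]-O)@Y,P[:,2]]
def med(x0,x1,y0,y1,z0=25,z1=130):
    q=A[(A[:,0]>x0)&(A[:,0]<x1)&(A[:,1]>y0)&(A[:,1]<y1)&(A[:,2]>z0)&(A[:,2]<z1)]; return len(q),np.percentile(q[:,2],[10,50,90]).round(1)
print('bush',med(-6,6,6,18),'top edge',med(9,15,0,20),'clamp handle',med(-6,6,-140,-125),'clamp arm',med(-6,6,-60,-45))
im,d,p=grab('side'); save('side2',im); P=cloud(d,p).reshape(-1,3); A=np.c_[(P[:,:2]-O)@X,(P[:,:2]-O)@Y,P[:,2]]
q=A[(A[:,2]>225)&(A[:,2]<270)&(A[:,0]>60)&(A[:,0]<200)&(A[:,1]>-70)&(A[:,1]<-20)]; print('lever handle',len(q),np.median(q,0) if len(q) else '')
E
```

```text
press pos [  -5.1 -133.   289.7] r 264.8 lever~ 0.71 F [0.  0.4 0.3] w 45.2 t 25.4
t 25.4 pos [638.5  78.6 295.7] F [0.  0.4 0.3] w 45.2 gf 0.0
shift [-0.0098  0.0223  0.8109] turn [-0.0004 -0.0035 -0.0061] j6 [ 0.03  0.3   1.05 -0.    1.8  -1.62]
shift after turn [-0.0077  0.022   0.811 ]
bush (157, array([34.8, 35.8, 37. ])) top edge (133, array([34.2, 35.4, 36.1])) clamp handle (164, array([57.1, 58.7, 60.7])) clamp arm (94, array([54.6, 56.2, 57.1]))
lever handle 158 [170.56946344 -44.59755329 242.4140883 ]
```

The bush is flush (35.8 against the block's 35.4), the lever is up and the clamp is locked. Now descend to the clamp handle.

step_arm:
  deltas:
    - [[45,-0.006,0.022,0.19,0,0,0],[45,0,0,0.19,0,0,0],[45,0,0,0.19,0,0,0],[45,0,0,0.13,0,0,0],[45,0,0,0,0,0,0]]

```text
time: 26.12
ee_pos: [635.0, 89.8, 83.0]
tool_rot: [0.144, -3.128, -0.001]
ft_force: [-0.2, 0.4, 0.3]
gripper_width: 0.532
grip_force: 0.0
```

```bash
python3 -c "
from h import *
plan([639.5,85.4,53],yaw=95.15)"
```

```text
t 26.12 pos [635.   89.8  83. ] F [-0.2  0.4  0.3] w 45.4 gf 0.0
shift [-0.0144 -0.0161  0.0997] turn [ 0.0012 -0.0126  0.0024] j6 [ 0.05  0.38  1.36  0.    1.4  -1.61]
shift after turn [-0.0135 -0.016   0.0999]
```

step_arm:
  deltas:
    - [[45,-0.013,-0.015,0.05,0,0,0],[45,0,0,0.048,0,0,0],[45,0,0,0,0,0,0],[5,0,0,0,0,0,0],[5,0,0,0,0,0,0]]
  grip_force: 40

```text
time: 26.75
ee_pos: [643.5, 85.7, 59.1]
tool_rot: [-0.141, 3.137, 0.004]
ft_force: [-0.8, 4.8, 1.4]
gripper_width: 0.189
grip_force: 38.9
```

step_arm:
  deltas:
    - [[5,0,0,0,0,0,0],[5,0,0,0,0,0,0]]

```text
time: 27.0
ee_pos: [643.5, 85.7, 58.9]
tool_rot: [-0.142, 3.136, 0.003]
ft_force: [-0.0, 5.6, 1.4]
gripper_width: 0.187
grip_force: 39.0
```

step_arm:
  deltas:
    - [[5,0.0126,0,-0.04,0,0,0],[5,0.02,0,-0.0368,0,0,0],[5,0.027,0,-0.0322,0,0,0],[5,0,0,0,0,0,0]]

```text
time: 27.5
ee_pos: [624.2, 84.0, 90.3]
tool_rot: [0.142, -3.137, -0.003]
ft_force: [-0.5, 4.4, -1.9]
gripper_width: 0.188
grip_force: 40.9
```

```bash
python3 -c "
from h import *
plan([576.7,79.7,100.8],yaw=95.15)"
```

```text
t 27.5 pos [624.2  84.   90.3] F [-0.5  4.4 -1.9] w 16.1 gf 40.9
shift [ 0.159   0.0002 -0.0349] turn [ 0.0028 -0.0019  0.0009] j6 [ 0.04  0.35  1.4   0.    1.4  -1.62]
shift after turn [ 0.159   0.     -0.0351]
```

step_arm:
  deltas:
    - [[5,0.033,0,-0.023,0,0,0],[5,0.039,0,-0.016,0,0,0],[5,0.042,0,-0.008,0,0,0],[5,0.044,0,-0.003,0,0,0],[5,0,0,0,0,0,0]]

```text
time: 28.12
ee_pos: [578.9, 79.9, 106.0]
tool_rot: [-0.142, 3.134, 0.004]
ft_force: [2.9, 6.2, -2.5]
gripper_width: 0.186
grip_force: 40.6
```

step_arm:
  deltas:
    - [[5,0,0,0,0,0,0],[5,0,0,0,0,0,0]]

```text
time: 28.38
ee_pos: [578.9, 79.8, 106.0]
tool_rot: [-0.142, 3.135, 0.004]
ft_force: [2.8, 6.9, -0.8]
gripper_width: 0.185
grip_force: 40.6
```

step_arm:
  deltas:
    - [[5,0.007,0,0,0,0,0],[50,0,0,0,0,0,0],[50,0,0,0,0,0,0],[50,0,0,0,0,0,0],[50,0,0,-0.1,0,0,0]]

```text
time: 29.0
ee_pos: [573.8, 77.8, 132.9]
tool_rot: [0.14, -3.131, 0.001]
ft_force: [1.1, -0.3, 0.5]
gripper_width: 0.585
grip_force: 0.0
```

step_arm:
  deltas:
    - [[50,0,0,-0.15,0,0,0],[50,0.1,0,-0.15,0,0,0],[50,0.1,0,0,0,0,0],[50,0,0,0,0,0,0],[50,0,0,0,0,0,0]]

```text
time: 29.62
ee_pos: [516.3, 72.8, 225.4]
tool_rot: [0.141, -3.138, 0.0]
ft_force: [0.3, -0.5, 0.4]
gripper_width: 0.588
grip_force: 0.0
```

```bash
python3 - <<'E'
from h import *
from lev import X,Y,O
im,d,p=grab('wrist'); save('w11',im); P=cloud(d,p).reshape(-1,3)
A=np.c_[(P[:,:2]-O)@X,(P[:,:2]-O)@Y,P[:,2]]
def med(x0,x1,y0,y1,z0=25,z1=130):
    q=A[(A[:,0]>x0)&(A[:,0]<x1)&(A[:,1]>y0)&(A[:,1]<y1)&(A[:,2]>z0)&(A[:,2]<z1)]; return len(q),(np.percentile(q[:,2],[10,50,90]).round(1),q.mean(0).round(1)) if len(q) else ''
print('bush',med(-6,6,6,18),'block',med(-20,20,-28,28,30,45),'open clamp',med(-12,12,-100,-30,70))
E
```

```text
press pos [  0.  -10.8 219.4] r 204.1 lever~ 0.865 F [ 0.3 -0.5  0.4] w 50.2 t 29.625
bush (177, (array([35.1, 35.9, 36.9]), array([ 0. , 11.9, 36. ]))) block (1969, (array([34.5, 35.5, 36.5]), array([ 0.2,  0.3, 35.5]))) open clamp (1147, (array([101.5, 107.7, 118.9]), array([ 1.000e-01, -5.620e+01,  1.086e+02])))
```

View pics/w11.png

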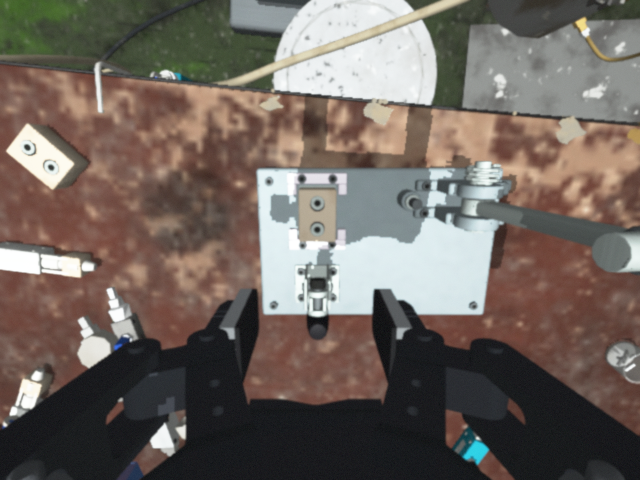

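The picture shows the block flat in the nest at px (317,215), both bushes flush, the clamp upright at (317,300), the lever up at right, and the gripper clear of everything. Handing in.

```bash
python3 -c "
from workcell import ctrl
print(ctrl.hand_in())"
```

```text
the job is handed in; nothing more can be done
None
```

The job is handed in: the block lies free and flat in the nest with its bush pressed flush, the lever is up, the clamp is open, and the arm touches nothing; the hand-in call returned no verdict.

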